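# Turn the reversible nest plate over for the next order

### The job

First take the amber jar off the nest plate and stand it upright in the grey tray beside the two jars already there. Then turn the plate over, so that its green face is up instead of the blue one, and seat it fully home on the two pins again, its handle at the same end as before; do not drop or fling the plate, and do not knock any of the other things about.

Things in the scene. Friction and masses are not known exactly. Their poses are not given: they have to be found in the camera images.
- fixture: Fixed aluminium pedestal for the plate. Origin on the table under the seat's centre; x along the plate, the plate's handle lies at the -x end, z up. Seat: flat, 60 mm above the table, 44 mm wide (y), from x = -57 to +93 mm. A stop 8 mm tall crosses the seat at x = 84 to 92. Foot 170 x 100 x 12 mm centred at x = 10. The plate overhangs the seat by 11 mm each side; its handle hangs free over the table.
- seat (a point): Centre of the fixture's seat face, 60 mm above the table, axes as the fixture: where the middle of the seated plate's underside belongs.
- pin_thick (a point): Foot of the thick brass pin on the seat, at fixture x = -45, y = 0 mm: 15 mm diameter, 12 mm tall (straight for 7 mm, then a cone to 9 mm).
- pin_thin (a point): Foot of the thin brass pin on the seat, at fixture x = +30, y = 0 mm: 10 mm diameter, 12 mm tall (straight for 7 mm, then a cone to 4 mm).
- plate: Reversible nest plate, 0.28 kg: slab 140 (x) x 66 (y) x 10 mm (z), blue on +z, green on -z, starts on the pins blue up. Origin at the slab's centre, mid-thickness (65 mm above the table when seated). Through holes at y = 0: 18 mm diameter at x = -45, 13 mm at x = +30; fits either face up, only with the handle at the fixture's -x end. Two prongs (6 mm, at y = +-30, to x = -120) carry the handle.
- handle (a point): Middle of the plate's handle: plate x = -112, y = 0, z = 0 mm, axes as the plate. A black round sleeve 14 mm thick, 50 mm long along plate y, 35 mm free between it and the slab. The sleeve turns freely, lightly damped: gripped by it from above, the plate swings down and hangs, its lower end 182 mm below the sleeve's axis, and can then be laid on either face by setting that end down.
- jar: Small amber jar with a white lid, 38 mm diameter, 62 mm tall, 0.08 kg, standing on the plate's blue face between the pins at the start (its foot 70 mm above the table). Origin: centre of its underside.
- tray: Grey open tray, fixed, 150 (x) x 190 (y) x 50 mm tall, walls and floor 5 mm. Origin: centre of its underside. The free room is the half towards its local -y; the two other jars stand in the +y half.
- jar_b: Bystander, leave it alone: jar like the first, standing in the tray. Origin: centre of its underside.
- jar_c: Bystander, leave it alone: jar like the first, standing in the tray. Origin: centre of its underside.
- can: Bystander, leave it alone: upright metal can, 52 mm diameter, 115 mm tall, close to one long side of the fixture. Origin: centre of its underside.
- carton: Bystander, leave it alone: small upright cardboard carton, 60 x 50 x 85 mm tall, close to the other long side of the fixture. Origin: centre of its underside.
- dispenser: Bystander, leave it alone: black tape dispenser with a yellow roll, 60 x 50 x 80 mm tall, beyond the fixture's +x end. Origin: centre of its underside.
- tape: Bystander, leave it alone: brown tape roll lying flat, 96 mm diameter, 48 mm tall, at the back. Origin: centre of its underside.
- scanner: Bystander, leave it alone: grey hand scanner lying on its side, 95 x 120 x 40 mm, near the robot. Origin: under the centre of its grey head.
- parcel: Bystander, leave it alone: cardboard parcel, 110 x 80 x 60 mm tall, at the back left. Origin: centre of its underside.
Things that resemble listed ones, but are neither listed nor needed, are in the scene too. Of the things shaped like the plate, the blue one is meant.

How it is judged:
On the way, in this order (a step that is already met when the one before it is completed fails the run):
1. the jar stands upright on the tray's floor (x of jar in the frame of tray between -0.055 and 0.055 m and y of jar in the frame of tray between -0.075 and 0.075 m and height (world z) of jar below 0.012 m and angle between jar's own z axis and vertical below 0.2 rad), for 0.2 s.
2. the plate is lifted clear of the pins (z of plate in the frame of seat above 0.04 m), for 0.1 s.
At the end, for the whole second after the job is handed in: Jar upright (0.2 rad) on the tray floor. Plate green face up, home on both pins: middle within 4 mm of the seat centre, mid-plane under 7.5 mm above the seat (5 when home), level within 0.05 rad, handle at the fixture's -x end. Both at rest (all of step 1 and horizontal distance between plate and seat below 0.004 m and z of plate in the frame of seat below 0.0075 m and angle between plate's own z axis and vertical above 3.09 rad and x of handle in the frame of fixture below -0.1 m and y of handle in the frame of fixture between -0.012 and 0.012 m and linear speed of each of plate, jar below 0.02 m/s); the robot touches nothing.
It fails at once if the plate is dropped or flung (faster than 1.2 m/s) (linear speed of plate above 1.2 m/s).
It fails at once if one of the bystanders is knocked about: moved more than 3 cm (distance of any of can, carton, dispenser, tape, scanner, parcel, jar_b, jar_c from where it was at the start of the episode above 0.03 m).
It also fails if it takes over 70 s, if anything falls off the work surface, if the arm or the gripper's body presses on something with over 40 N, if the wrist force passes 120 N, or if a joint passes its speed limit or range.

### The arm

A 6-joint arm with a two-finger parallel gripper is mounted at the origin on the work surface. World frame = base frame: x ahead of the robot, y to its left, z up, the work surface at z = 0. Lengths are in m, angles in rad, forces in N, time in s.
With the tool pointing down it reaches from about 0.3 to 0.875 m from the base axis. Payload 6.4 kg.
Tool frame: the origin (TCP) lies on the centre line of the jaws, within the pads' length; the fingertips stand ctrl.nose_length ahead of it and the grasp point (between the pads) lies 6 mm ahead of it (ctrl.nose_length is the distance from the TCP to the fingertips, in m); x points along the fingers, y is the direction in which the jaws open and shut, and the axes are right-handed (so a half turn about x gives the same grasp; the last joint's range is limited). The gripper opens to 85 mm and grips with 20 to 120 N. Pads are 22 mm wide; open, the fingers measure 114 mm over their backs; the gripper's body (76 mm by 85 mm) begins 54 mm behind the grasp point. The pads swing forward as they close: fully open they stand 13 mm farther back than shut.
Start: joints at [-1.51, 0.181, 1.607, -0, 1.354, -0.206], TCP at [0.152, -0.555, 0.256] pointing down, gripper open.
Joint ranges: [-2.99, 2.99], [-0.89, 2.07], [0.3, 2.58], [-1.14, 4.28], [0, 2.63], [-3.12, 3.12]. Speed limits (rad/s): [2.57, 2.57, 3.01, 3.14, 3.14, 3.14].

### API

Orientations are given as a unit quaternion [w, x, y, z].
In Python, from bench import telemetry, cams, workorder, spotter, ctrl gives the robot as it stands. The module is installed in compiled form; this text tells all that it offers.
- The arm moves only by the tool servo_tool, never from a script. Its argument "targets" is one flat list of numbers, 4 for each row, row after row: the shift along the tool's x, y, z in mm, then the turn about the tool's x in rad. A call has exactly 5 rows; each row shifts and turns the commanded pose from where the row before left it, along the tool's axes as they then stand; what a row does not reach is not made up. A row lasts 1/10 s, in which the tool goes at most 50 mm and 8.59 degrees, less where a joint would pass 70% of its speed; a pose out of reach is approached as far as the arm can. A call is refused whole if a number of a shift passes 50 or a number of a turn 0.15, either way. A call with a gripper value outside its range is refused whole. "fingers" is the finger opening in mm, from 0 to 85.4, set as the call begins (left out, the last holds). The fingers move at their own pace and stop on an object; the grip force is fixed at half the most. Time passes only in rows, so rows that do not move let the fingers close, or fill a call up. It gives the time, the measured TCP pose, the force and the opening at its end, in the units of the state.
- telemetry.get_obs(): the state, without advancing time (a new reading comes with each control period).
- cams.camera(name): name is "scene" or "top" or "wrist"; returns (picture, depth): 480x640x3 uint8, blue, green, red; 480x640 float32, m along the optical axis (not along the pixel's ray), 0 where there is no reading.
- cams.camera_params(name): a dict with "intrinsics" (3x3 intrinsics, pixels), "D" ([k1, k2, p1, p2, k3] as OpenCV has them; the pictures are not rectified), "R" (3x3) and "t" (3): a world point X has camera coordinates R X + t; the wrist camera has in their place "mount" (4x4, takes a point from camera to tool coordinates, whose origin is the TCP and whose axes are the tool frame's). Camera axes: x right, y down, z forward; pixel columns grow to the right and rows downward; lengths in m; the calibration is good to about 2 mm. A picture is of the moment at which its call begins: read the wrist's pose just before it. camera_params takes no time and is no camera call.
- workorder.hand_in(): hands the job in, once; it reports no verdict.
Trained networks look in the newest picture that a camera, given by its name, has taken for a name from the list of things; names that differ only in an ending like _2 or _b are one class to them, and where a whole thing is asked for, a point or a joint stands for the part that bears it (a point fixed in the world has none). Each returns a list of dicts, best first, with "score" (0 to 1); they miss things now and then, are a little off and sometimes report something else, mostly with a low value. They report only what shows in the picture. A call takes as long as a camera call. They do not tell look-alikes from the thing itself.
- spotter.search_frame(camera, thing): "pixel" ([column, row] in pixels, amid what is visible of it).
The state is a dict: "time_s": time; "q": joint angles; "dq": joint speeds; "joint_efforts": joint torques, N m; "eef_pos": TCP position; "eef_rot": TCP orientation; "wrist_force": force on the tool from outside, world axes, zero at the start; "torque": the same for the moment, N m; "opening": opening from 0.0 (shut) to 1.0 (fully open).
Only numpy, scipy, OpenCV 4.12 (cv2) and the standard library are available. Lean on these libraries where they do the work, as an engineer would, in place of code of your own. Each camera call takes 0.05 s, during which the arm holds its last target.

## Working session

There is one attempt and no reset: what is moved stays moved. The work goes in short steps, Python scripts to look and compute and a tool call to move; the robot and the scene stay as the last step left them, time stands still between calls to the robot, and variables do not carry over. Pictures are saved under pics/ and viewed, and the job is handed in when it is done.

Besides the shell and the picture viewer there is one more tool, called after "Call:" in YAML: its name, and indented under it one key for each argument. servo_tool: Moves the arm, as the interface text tells. Its arguments: {"type":"object","properties":{"targets":{"type":"array","items":{"type":"number"}},"fingers":{"type":"number"}},"required":["targets"]}

```bash
ls; mkdir -p pics; python3 - <<'E'
from bench import telemetry,cams,ctrl
import cv2,numpy as np
o=telemetry.get_obs();print(o, ctrl.nose_length)
for n in ["scene","top"]:
    p,d=cams.camera(n);cv2.imwrite(f"pics/{n}0.png",p);np.save(f"{n}0.npy",d)
    print(n,cams.camera_params(n))
print(cams.camera_params("wrist"))
E
```

```text
pics
{'time_s': 0.0, 'q': array([-1.51029852e+00,  1.81547214e-01,  1.60803639e+00,  1.80547973e-05,
        1.35378052e+00, -2.06304622e-01]), 'dq': array([ 1.50835377e-04, -1.51456214e-03, -3.12675609e-04, -5.92931888e-04,
        2.26035240e-06, -7.66470485e-04]), 'joint_efforts': array([-8.03264684e-04, -4.44864857e+01, -3.51347065e+01, -3.11924559e-04,
        8.99111910e-03, -3.20766922e-06]), 'eef_pos': array([ 0.1515853 , -0.55412341,  0.25536692]), 'eef_rot': array([ 0.09342378,  0.70087606,  0.09467216, -0.70077238]), 'wrist_force': array([-0.39059803, -0.61297055,  0.11711341]), 'torque': array([ 0.00507619,  0.02442304, -0.01001606]), 'opening': 1.001518533312162} 0.025
scene {'intrinsics': array([[552.49312109,   0.        , 313.29006666],
       [  0.        , 552.49312109, 239.38802028],
       [  0.        ,   0.        ,   1.        ]]), 'D': array([-0.02391417,  0.        ,  0.        ,  0.        ,  0.        ]), 'R': array([[ 0.3744914 ,  0.9272135 ,  0.00559548],
       [ 0.61791446, -0.24506048, -0.74707903],
       [-0.69133053,  0.2832322 , -0.66471168]]), 't'
[... 406 characters left out ...]
     [ 0.22436392,  0.00852413, -0.97446815]]), 't': array([-0.01989378,  0.5457775 ,  0.82216714])}
{'intrinsics': array([[355.59212651,   0.        , 322.80725937],
       [  0.        , 355.59212651, 240.36943712],
       [  0.        ,   0.        ,   1.        ]]), 'D': array([-0.04665097,  0.        ,  0.        ,  0.        ,  0.        ]), 'mount': array([[-2.54837010e-04, -2.78278815e-01,  9.60500305e-01,
        -1.18053502e-01],
       [ 9.99999794e-01,  4.94637587e-04,  4.08624669e-04,
         4.68612807e-04],
       [-5.88811142e-04,  9.60500212e-01,  2.78278632e-01,
        -6.97893964e-02],
       [ 0.00000000e+00,  0.00000000e+00,  0.00000000e+00,
         1.00000000e+00]])}
```

View pics/scene0.png

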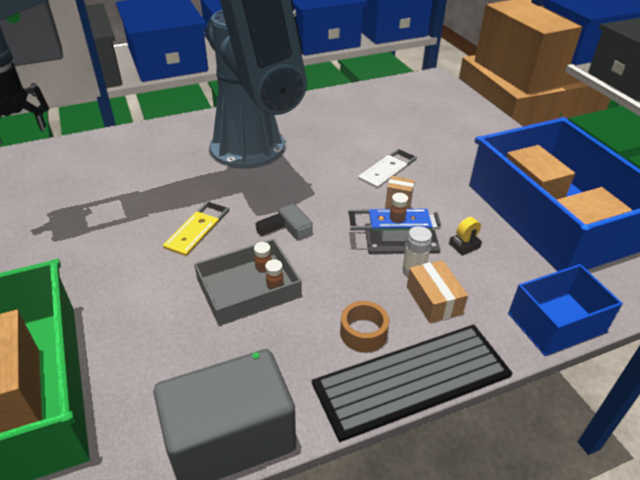

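View pics/top0.png

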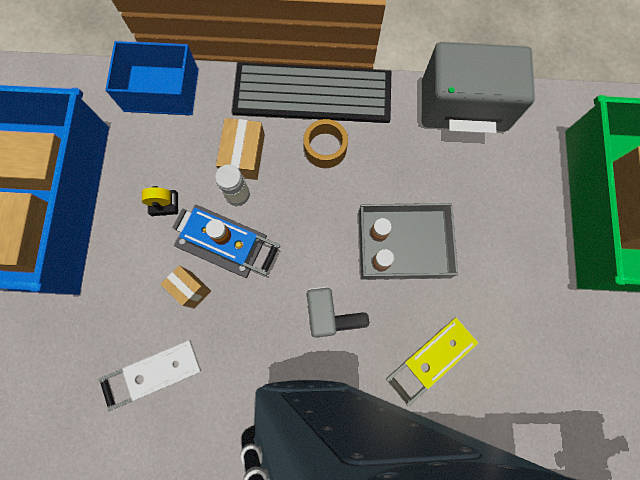

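The top image shows three plate-shaped things: blue (220,240), white (150,375) and yellow (435,360). The blue one is meant, with its handle at (266,260). Three jars could be confused: the one on the blue plate (218,230), which is wanted, and the two in the tray at (380,230) and (383,260). Next I measure and take a close crop.

```bash
cat > h.py <<'E'
import numpy as np,cv2
from bench import telemetry,cams,spotter,ctrl
from scipy.spatial.transform import Rotation as Rn
def campose(n,obs=None):
    P=cams.camera_params(n)
    if n!="wrist": return P["intrinsics"],P["D"],P["R"].T,-P["R"].T@P["t"]
    q=obs["eef_rot"];R=Rn.from_quat([q[1],q[2],q[3],q[0]]).as_matrix()
    M=P["mount"];return P["intrinsics"],P["D"],R@M[:3,:3],R@M[:3,3]+obs["eef_pos"]
def ray(cp,px):
    K,D,R,c=cp
    u=cv2.undistortPoints(np.array(px,float).reshape(-1,1,2),K,D).reshape(-1,2)
    return c,(R@np.c_[u,np.ones(len(u))].T).T
def onz(cp,px,z):
    c,d=ray(cp,px);return c+d*((z-c[2])/d[:,2])[:,None]
def cloud(cp,depth):
    h,w=depth.shape;v,u=np.mgrid[:h,:w]
    c,d=ray(cp,np.c_[u.ravel(),v.ravel()])
    return (c+d*depth.reshape(-1,1)).reshape(h,w,3)
def proj(cp,X):
    K,D,R,c=cp
    Xc=(np.atleast_2d(X)-c)@R
    return cv2.projectPoints(Xc,np.zeros(3),np.zeros(3),K,D)[0].reshape(-1,2)
E
python3 - <<'E'
from h import *
for n in ["top","scene"]:
    im=cv2.imread(f"pics/{n}0.png");d=np.load(f"{n}0.npy");cp=campose(n);X=cloud(cp,d)
    hsv=cv2.cvtColor(im,cv2.COLOR_BGR2HSV)
    m=((hsv[...,0]>100)&(hsv[...,0]<125)&(hsv[...,1]>150)&(hsv[...,2]>60)&(abs(X[...,2]-.07)<.02)&(d>0)&(abs(X[...,1]-.2)<.4))
    nn,l,st,ce=cv2.connectedComponentsWithStats(m.astype(np.uint8))
    for i in range(1,nn):
        if st[i,4]>300:
            ys,xs=np.where(l==i);print(n,st[i],ce[i],"z med",np.median(X[ys,xs,2]))
            W=onz(cp,np.c_[xs,ys],.07)[:,:2]
            print(cv2.minAreaRect((W*1000).astype(np.float32)))
    for nm,z in [("jar",None),("can",None),("carton",None),("tray",None),("dispenser",None)]:
        pass
    if n=="top":
        c=cv2.resize(im[160:320,110:310],None,fx=4,fy=4)[:600]; c=cv2.resize(im[180:320,130:310],None,fx=4,fy=4);cv2.imwrite("pics/c0.png",c)
    else:
        c=cv2.resize(im[170:300,340:490],None,fx=4,fy=4);cv2.imwrite("pics/c1.png",c)
    # white lids
    m=((hsv[...,1]<40)&(hsv[...,2]>190)&(X[...,2]>.055)&(X[...,2]<.16)&(d>0))
    nn,l,st,ce=cv2.connectedComponentsWithStats(m.astype(np.uint8))
    for i in range(1,nn):
        if st[i,4]>40:
            ys,xs=np.where(l==i);print(n,"lid",st[i],ce[i],X[ys,xs].mean(0).round(3),X[ys,xs,2].max().round(3))
E
```

```text
top [ 107   42   85   62 2252] [148.14742451  72.19449378] z med 0.07210470390053603
((890.76806640625, 403.58880615234375), (144.66598510742188, 177.47764587402344), 0.09859159588813782)
top [  44  109   55  184 2125] [ 76.40423529 204.28564706] z med 0.07085155976779556
((601.1561889648438, 506.9953308105469), (43.776580810546875, 387.8954772949219), 87.14419555664062)
top [ 179  208   77   57 1515] [218.22376238 237.04950495] z med 0.07034015034458552
((536.3328247070312, 215.38522338867188), (141.2683563232422, 66.35990905761719), 69.43984985351562)
top lid [216 119  31  69 831] [232.58243081 159.70637786] [0.692 0.198 0.089] 0.119
top lid [450 120  28  12 170] [463.17058824 125.54117647] [ 0.81  -0.278  0.056] 0.061
top lid [478 121  18  12  83] [485.65060241 126.69879518] [ 0.81  -0.326  0.056] 0.06
top lid [177 212  14  20  94] [183.54255319 221.25531915] [0.564 0.29  0.06 ] 0.072
top lid [197 212  50  25 331] [216.52870091 226.93353474] [0.542 0.208 0.118] 0.136
top lid [374 218  17  17 218] [382.29816514 225.93119266] [ 0.575 -0.109  0.067] 0.072
top lid [185 235  50  23 104
[... 882 characters left out ...]
75756835938, 400.1418151855469), (142.87937927246094, 196.6346893310547), 0.14014098048210144)
scene lid [389 180  25   7  81] [401.19753086 182.7037037 ] [0.435 0.273 0.084] 0.088
scene lid [392 193  16  10 118] [399.77118644 197.25423729] [0.537 0.207 0.13 ] 0.135
scene lid [430 215   7  12  43] [432.97674419 220.55813953] [0.566 0.289 0.059] 0.062
scene lid [410 227  21  14 241] [419.94190871 233.34854772] [0.647 0.198 0.114] 0.118
scene lid [254 242  16  11 131] [261.65648855 247.14503817] [ 0.513 -0.116  0.066] 0.07
scene lid [266 260  16  11 143] [273.52447552 265.13286713] [ 0.576 -0.11   0.066] 0.07
scene lid [423 263  32  38 326] [438.56134969 281.48159509] [0.742 0.195 0.059] 0.065
```

View pics/c0.png

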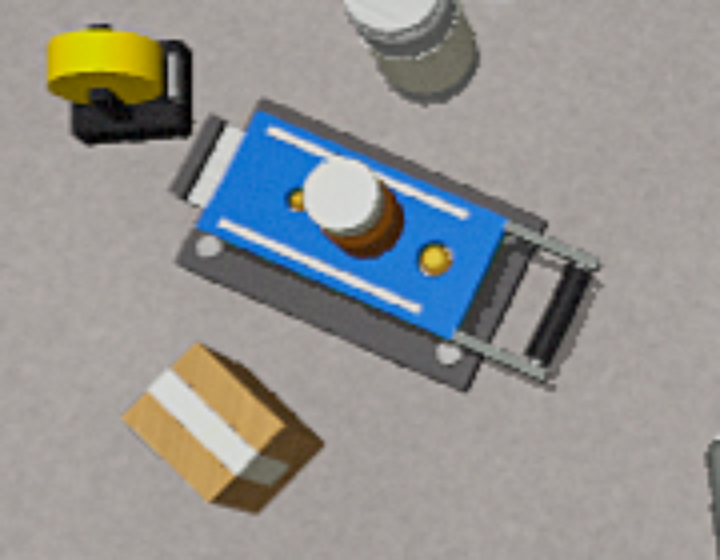

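View pics/c1.png

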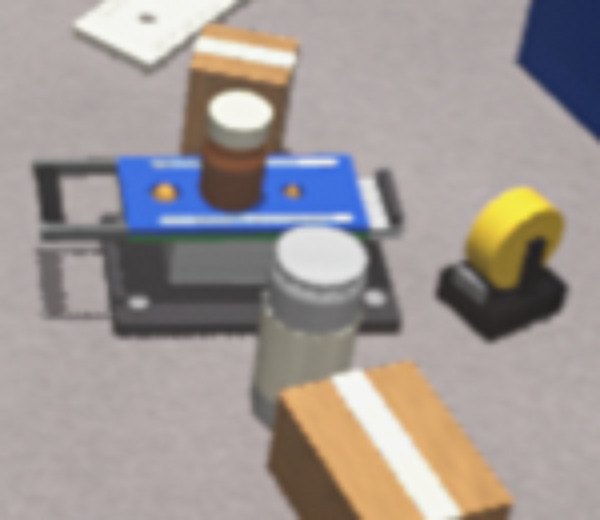

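```bash
python3 - <<'E'
from h import *
for n,box in [("top",(350,470,190,290)),("scene",(185,310,230,330))]:
    d=np.load(f"{n}0.npy");cp=campose(n);X=cloud(cp,d)
    u0,u1,v0,v1=box;Y=X[v0:v1,u0:u1].reshape(-1,3)
    Y=Y[(abs(Y[:,2]-.05)<.004)]
    print(n,len(Y),cv2.minAreaRect((Y[:,:2]*1000).astype(np.float32)))
    a=(Y[:,:2].max(0)+Y[:,:2].min(0))/2;print(a)
o=telemetry.get_obs();q=o["eef_rot"];R=Rn.from_quat([q[1],q[2],q[3],q[0]]).as_matrix();print(R.round(4))
y=R[:,1];print("tool y yaw",np.arctan2(y[1],y[0]))
print(np.arctan2(.936,.351))
p,d=cams.camera("top");
for t in ["plate","handle","jar","tray","pin_thin","pin_thick"]:
    print(t,[(r["pixel"],round(r["score"],2)) for r in spotter.search_frame("top",t)][:4])
E
```

```text
top 843 ((556.547119140625, -164.2379913330078), (150.71078491210938, 190.65151977539062), 3.9583563804626465)
[ 0.5561868  -0.16386131]
scene 653 ((558.1011352539062, -165.8819580078125), (154.0209503173828, 190.35548400878906), 3.937917947769165)
[ 0.55833466 -0.1656569 ]
[[-1.000e-04  2.636e-01 -9.646e-01]
 [ 1.600e-03 -9.646e-01 -2.636e-01]
 [-1.000e+00 -1.600e-03 -3.000e-04]]
tool y yaw -1.304038350961051
1.2120256565243244
plate [([154.0, 373.7], 0.93), ([229.9, 239.6], 0.75), ([435.4, 355.8], 0.6), ([379.3, 227.9], 0.4)]
handle [([230.3, 238.8], 0.9), ([155.8, 370.0], 0.72), ([436.5, 357.3], 0.6), ([158.7, 203.2], 0.57)]
jar [([218.8, 232.8], 0.95), ([379.1, 259.6], 0.55)]
tray [([412.1, 244.2], 0.68)]
pin_thin [([210.7, 252.7], 0.87)]
pin_thick [([216.9, 255.2], 0.79)]
```

```bash
cat > pl.py <<'E'
import sys,json
from h import *
def plan(tgt,psi,nc,prof=None,pts=None):
    """straight world path from measured pose to tgt in nc calls"""
    o=telemetry.get_obs();q=o["eef_rot"];R=Rn.from_quat([q[1],q[2],q[3],q[0]]).as_matrix()
    p=o["eef_pos"].copy();ps=np.arctan2(R[1,1],R[0,1]);p0=p.copy();s0=ps
    d=(psi-s0+np.pi)%(2*np.pi)-np.pi
    N=nc*5
    for c in range(nc):
        out=[]
        for k in range(5):
            f=(c*5+k+1)/N
            w=p0+(np.array(tgt)-p0)*f if pts is None else np.array(pts[c*5+k])
            y=np.array([np.cos(ps),np.sin(ps),0]);z=np.array([np.sin(ps),-np.cos(ps),0]);x=np.array([0,0,-1.])
            e=(w-p)*1000
            r=[round(float(e@x),1 if nc<3 else 0),round(float(e@y),1 if nc<3 else 0),round(float(e@z),1 if nc<3 else 0),round(-(s0+d*f-ps),3)]
            p=p+(r[0]*x+r[1]*y+r[2]*z)/1000;ps-=r[3]
            out+=[0 if v==0 else v for v in r]
        print(out)
    print("end",p.round(4),round(ps,4))
def go(x,y,z,psi,nc): plan([x,y,z],psi,nc)
E
python3 -c "
from pl import *
go(.515,.19,.27,-1.93,4)"
```

```text
[-1.0, -31.0, -27.0, np.float64(0.031), 0, -32.0, -27.0, np.float64(0.032), -1.0, -33.0, -25.0, np.float64(0.031), -1.0, -33.0, -24.0, np.float64(0.031), 0, -35.0, -24.0, np.float64(0.032)]
[-1.0, -35.0, -22.0, np.float64(0.031), -1.0, -35.0, -21.0, np.float64(0.031), -1.0, -37.0, -20.0, np.float64(0.031), 0, -37.0, -18.0, np.float64(0.032), -1.0, -37.0, -18.0, np.float64(0.031)]
[-1.0, -38.0, -17.0, np.float64(0.031), 0, -39.0, -15.0, np.float64(0.032), -1.0, -39.0, -14.0, np.float64(0.031), -1.0, -39.0, -13.0, np.float64(0.031), 0, -40.0, -11.0, np.float64(0.032)]
[-1.0, -40.0, -10.0, np.float64(0.031), -1.0, -40.0, -9.0, np.float64(0.031), 0, -41.0, -8.0, np.float64(0.031), -1.0, -41.0, -7.0, np.float64(0.032), -1.0, -41.0, -5.0, np.float64(0.031)]
end [0.515  0.1898 0.2702] -1.93
```

Call:
servo_tool:
  targets: [-1,-31,-27,0.031,0,-32,-27,0.032,-1,-33,-25,0.031,-1,-33,-24,0.031,0,-35,-24,0.032]

```text
time_s: 0.95
eef_pos: [0.2433, -0.3669, 0.2595]
eef_rot: [0.038, 0.706, 0.038, -0.706]
wrist_force: [-0.3, -0.0, 0.4]
opening: 1.001
```

Call:
servo_tool:
  targets: [-1,-35,-22,0.031,-1,-35,-21,0.031,-1,-37,-20,0.031,0,-37,-18,0.032,-1,-37,-18,0.031]

```text
time_s: 1.45
eef_pos: [0.3335, -0.1809, 0.2635]
eef_rot: [-0.017, 0.707, -0.017, -0.707]
wrist_force: [0.7, -0.1, -0.3]
opening: 1.002
```

Call:
servo_tool:
  targets: [-1,-38,-17,0.031,0,-39,-15,0.032,-1,-39,-14,0.031,-1,-39,-13,0.031,0,-40,-11,0.032]

```text
time_s: 1.95
eef_pos: [0.4247, 0.0057, 0.2668]
eef_rot: [-0.072, 0.704, -0.072, -0.703]
wrist_force: [1.3, -0.7, 1.6]
opening: 1.004
```

Call:
servo_tool:
  targets: [-1,-40,-10,0.031,-1,-40,-9,0.031,0,-41,-8,0.031,-1,-41,-7,0.032,-1,-41,-5,0.031]

```text
time_s: 2.45
eef_pos: [0.5156, 0.1916, 0.2704]
eef_rot: [-0.127, 0.696, -0.127, -0.696]
wrist_force: [0.5, -0.9, 0.3]
opening: 0.999
```

Call:
servo_tool:
  targets: [0,0,0,0,0,0,0,0,0,0,0,0,0,0,0,0,0,0,0,0]

```text
time_s: 2.95
eef_pos: [0.515, 0.1888, 0.2706]
eef_rot: [-0.127, 0.696, -0.127, -0.695]
wrist_force: [0.3, 0.1, -0.8]
opening: 0.999
```

```bash
python3 - <<'E'
from h import *
o=telemetry.get_obs();im,d=cams.camera("wrist");cv2.imwrite("pics/w1.png",im);np.save("w1.npy",d);np.save("w1p.npy",np.r_[o["eef_pos"],o["eef_rot"]])
print(o["eef_pos"],o["q"],o["time_s"])
E
```

```text
[0.51495784 0.18883593 0.27059374] [ 1.35074164e-01  1.09143910e-01  1.65855079e+00 -1.05103024e-04
  1.37344864e+00  2.06649279e+00] 2.95
```

View pics/w1.png

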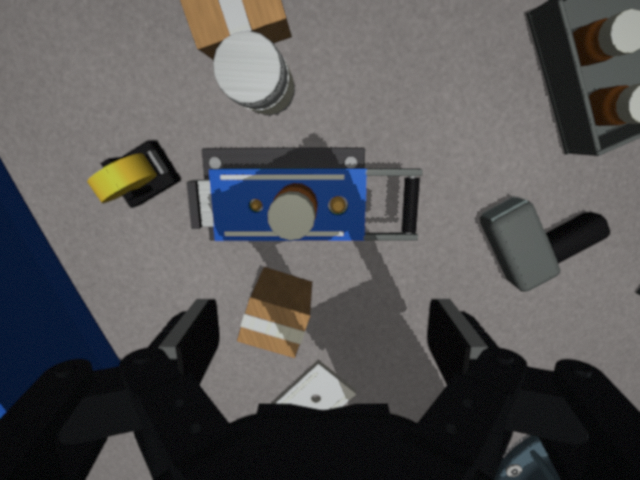

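The wrist view shows the blue plate centred at (290,205), the jar lid at (292,213), the pins at (256,205) and (338,205), the handle at (411,205), the can at (250,68) and the carton at (277,310).

```bash
python3 - <<'E'
from h import *
im=cv2.imread("pics/w1.png");d=np.load("w1.npy");P=np.load("w1p.npy");o=dict(eef_pos=P[:3],eef_rot=P[3:]);cp=campose("wrist",o)
X=cloud(cp,d);hsv=cv2.cvtColor(im,cv2.COLOR_BGR2HSV)
m=((hsv[...,0]>100)&(hsv[...,0]<125)&(hsv[...,1]>150));m[:,:200]=0;m[:150]=0;m[260:]=0;m[:,380:]=0
ys,xs=np.where(m);print(len(xs),np.median(X[ys,xs,2]))
z=np.median(X[ys,xs,2])
for zz in (z,.07):
    W=onz(cp,np.c_[xs,ys],zz)[:,:2]*1000;r=cv2.minAreaRect(W.astype(np.float32));print(r)
# pins & stop & handle in fixture frame
m=((hsv[...,0]>8)&(hsv[...,0]<30)&(hsv[...,1]>120)&(hsv[...,2]>60));
nn,l,st,ce=cv2.connectedComponentsWithStats(m[190:222,240:350].astype(np.uint8))
for i in range(1,nn):
    if st[i,4]>20: 
        px=ce[i]+[240,190];print("pin?",px,st[i],onz(cp,px,.071)*1000)
# lid
m=(hsv[...,1]<60)&(hsv[...,2]>110)&(X[...,2]>.12)&(X[...,2]<.145);m[:185]=0;m[250:]=0
ys,xs=np.where(m);print("lid",len(xs),xs.mean(),ys.mean(),X[ys,xs].mean(0),(onz(cp,[xs.mean(),ys.mean()],.132)*1000))
# handle
m=(X[...,2]>.045)&(X[...,2]<.085)&(hsv[...,2]<60);m[:,:395]=0;m[:160]=0;m[250:]=0;m[:,430:]=0
ys,xs=np.where(m);print("handle",len(xs),xs.min(),xs.max(),ys.min(),ys.max(),X[ys,xs].mean(0),X[ys,xs].min(0),X[ys,xs].max(0))
print(onz(cp,[[xs.mean(),ys.mean()]],.068))
E
python3 -c "
import cv2;im=cv2.imread('pics/w1.png');cv2.imwrite('pics/w1c.png',cv2.resize(im[140:260,180:440],None,fx=3,fy=3))"
```

```text
6613 0.07046965824681228
((537.1541137695312, 213.2850341796875), (139.71224975585938, 65.30757904052734), 69.37264251708984)
((537.0907592773438, 213.35899353027344), (139.91812133789062, 65.40412139892578), 69.37300872802734)
pin? [302.27777778 194.90740741] [ 39   0  37  20 108] [[540.59323848 197.85409015  71.        ]]
pin? [337.36024845 204.67701863] [ 91   8  14  15 161] [[521.15309364 171.42085559  71.        ]]
pin? [255.55882353 205.        ] [11 11 10  9 68] [[547.01901111 240.8391188   71.        ]]
lid 1584 290.594696969697 216.6546717171717 [0.53627926 0.20511751 0.13248001] [[536.2613832 205.1663776 132.       ]]
handle 776 395 418 178 234 [0.49711173 0.11016508 0.07101591] [0.46925581 0.09617131 0.06228528] [0.52197053 0.1299073  0.07438012]
[[0.49649806 0.10959103 0.068     ]]
```

View pics/w1c.png

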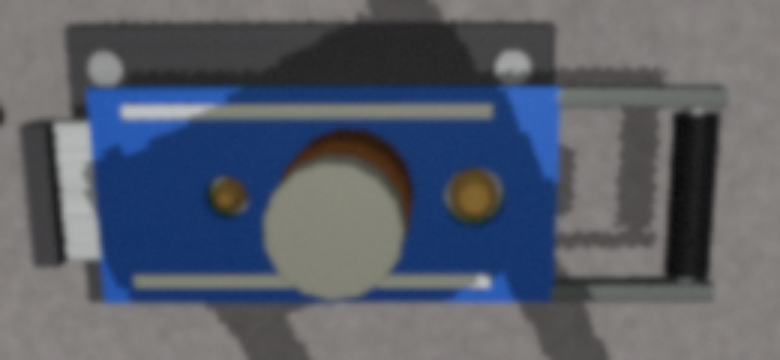

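```bash
python3 -c "
from pl import *
o=telemetry.get_obs();p=o['eef_pos'];T=np.array([.536,.2054,0])
pts=[]
zs=[.27,.24,.21,.18,.155,.14,.13,.124,.12,.118]
for i,z in enumerate(zs):
    f=min(1,(i+1)/4);q=p+(T-p)*f;q[2]=z;pts.append(q)
plan(T,-1.93,2,pts=pts)"
```

```text
[0.6, -5.7, -3.5, 0, 30.0, -5.7, -3.4, 0, 30.0, -5.7, -3.5, 0, 30.0, -5.7, -3.5, np.float64(-0.001), 25.0, 0, 0, 0]
[15.0, 0, 0, 0, 10.0, 0, 0, 0, 6.0, 0, 0, 0, 4.0, 0, 0, 0, 2.0, 0, 0, 0]
end [0.536  0.2054 0.118 ] -1.9303
```

Call:
servo_tool:
  targets: [0.6,-5.7,-3.5,0,30,-5.7,-3.4,0,30,-5.7,-3.5,0,30,-5.7,-3.5,0,25,0,0,0]

```text
time_s: 3.5
eef_pos: [0.5364, 0.2065, 0.1531]
eef_rot: [0.126, -0.696, 0.126, 0.696]
wrist_force: [0.2, -0.6, -0.3]
opening: 1.005
```

Call:
servo_tool:
  targets: [15,0,0,0,10,0,0,0,6,0,0,0,4,0,0,0,2,0,0,0]

```text
time_s: 4.0
eef_pos: [0.5366, 0.2064, 0.1183]
eef_rot: [-0.127, 0.696, -0.126, -0.695]
wrist_force: [-0.3, 0.1, 0.5]
opening: 1.002
```

Call:
servo_tool:
  targets: [0,0,0,0,0,0,0,0,0,0,0,0,0,0,0,0,0,0,0,0]
  fingers: 20

```text
time_s: 4.5
eef_pos: [0.5366, 0.2063, 0.1188]
eef_rot: [-0.126, 0.696, -0.126, -0.695]
wrist_force: [-0.9, -0.1, 6.6]
opening: 0.408
```

Call:
servo_tool:
  targets: [0,0,0,0,0,0,0,0,0,0,0,0,0,0,0,0,0,0,0,0]

```text
time_s: 5.0
eef_pos: [0.5367, 0.2063, 0.1187]
eef_rot: [-0.126, 0.696, -0.126, -0.695]
wrist_force: [-1.4, -0.1, 4.8]
opening: 0.405
```

```bash
python3 -c "
from pl import *
o=telemetry.get_obs();p=o['eef_pos'];T=np.array([.560,-.207,0])
pts=[]
zs=[.13,.155,.19,.225,.25]+[.25]*5+[.25]*5+[.25,.24,.22,.19,.16]+[.13,.105,.085,.072,.062]
fs=[0,0,0,.01,.04]+[.11,.2,.3,.4,.5]+[.6,.7,.79,.87,.93]+[.97,1,1,1,1]+[1]*5
for f,z in zip(fs,zs):
    q=p+(T-p)*f;q[2]=z;pts.append(q)
plan(T,-1.50,5,pts=pts)"
```

```text
[-11.0, 0, 0, np.float64(-0.017), -25.0, 0, 0, np.float64(-0.017), -35.0, 0, 0, np.float64(-0.018), -35.0, 4.0, -1.0, np.float64(-0.017), -25.0, 12.0, -5.0, np.float64(-0.017)]
[0, 27.0, -9.0, np.float64(-0.017), 0, 35.0, -12.0, np.float64(-0.017), 0, 40.0, -12.0, np.float64(-0.018), 0, 40.0, -11.0, np.float64(-0.017), 0, 40.0, -11.0, np.float64(-0.017)]
[0, 40.0, -10.0, np.float64(-0.017), 0, 40.0, -9.0, np.float64(-0.017), 0, 37.0, -8.0, np.float64(-0.018), 0, 32.0, -6.0, np.float64(-0.017), 0, 25.0, -4.0, np.float64(-0.017)]
[0, 16.0, -3.0, np.float64(-0.017), 10.0, 12.0, -2.0, np.float64(-0.017), 20.0, 0, 0, np.float64(-0.018), 30.0, 0, 0, np.float64(-0.017), 30.0, 0, 0, np.float64(-0.017)]
[30.0, 0, 0, np.float64(-0.017), 25.0, 0, 0, np.float64(-0.017), 20.0, 0, 0, np.float64(-0.018), 13.0, 0, 0, np.float64(-0.017), 10.0, 0, 0, np.float64(-0.017)]
end [ 0.5604 -0.2067  0.0617] -1.5
```

Call:
servo_tool:
  targets: [-11,0,0,-0.017,-25,0,0,-0.017,-35,0,0,-0.018,-35,4,-1,-0.017,-25,12,-5,-0.017]

```text
time_s: 5.5
eef_pos: [0.5375, 0.19, 0.2519]
eef_rot: [-0.096, 0.702, -0.095, -0.7]
wrist_force: [0.8, 0.4, -0.3]
opening: 0.401
```

Call:
servo_tool:
  targets: [0,27,-9,-0.017,0,35,-12,-0.017,0,40,-12,-0.018,0,40,-11,-0.017,0,40,-11,-0.017]

```text
time_s: 6.0
eef_pos: [0.5478, -0.0021, 0.2494]
eef_rot: [-0.065, 0.704, -0.065, -0.704]
wrist_force: [0.7, 0.0, -1.4]
opening: 0.402
```

Call:
servo_tool:
  targets: [0,40,-10,-0.017,0,40,-9,-0.017,0,37,-8,-0.018,0,32,-6,-0.017,0,25,-4,-0.017]

```text
time_s: 6.5
eef_pos: [0.5572, -0.1805, 0.2492]
eef_rot: [-0.036, 0.706, -0.036, -0.706]
wrist_force: [0.8, 0.9, -0.2]
opening: 0.403
```

Call:
servo_tool:
  targets: [0,16,-3,-0.017,0,12,-2,-0.017,0,0,0,-0.018,0,0,0,-0.017,0,0,0,-0.017]

```text
time_s: 7.0
eef_pos: [0.5598, -0.2058, 0.2488]
eef_rot: [0.005, -0.707, 0.004, 0.707]
wrist_force: [0.1, -0.0, -0.2]
opening: 0.404
```

```bash
python3 - <<'E'
from h import *
o=telemetry.get_obs();im,d=cams.camera("wrist");cv2.imwrite("pics/w2.png",im);print(o["eef_pos"],o["opening"],o["time_s"])
im,d=cams.camera("scene");cv2.imwrite("pics/s2.png",cv2.resize(im[130:350,150:500],None,fx=2,fy=2))
E
```

```text
[ 0.559762   -0.20582863  0.24881262] 0.4042313823751352 7.0
```

View pics/w2.png

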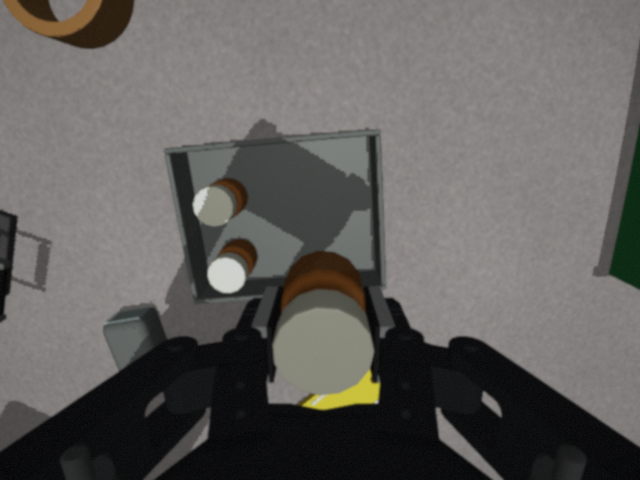

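View pics/s2.png

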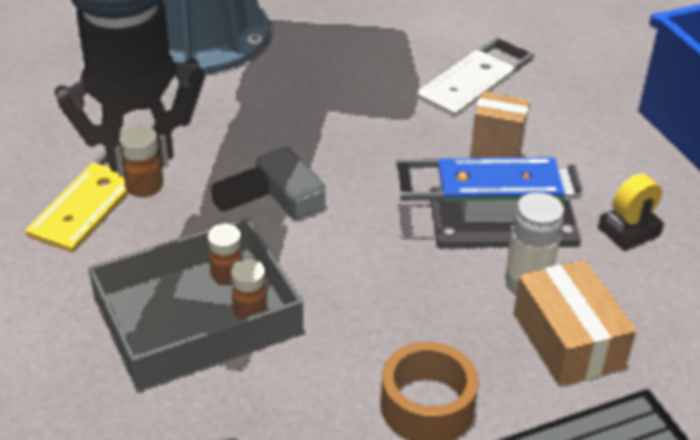

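The jar is held upright, and its lid shows at (323,342) in the wrist view. The tray's free half lies below it. Lowering.

Call:
servo_tool:
  targets: [20,0,-0.5,0,40,0,0,0,40,0,0,0,35,0,0,0,25,0,0,0]

```text
time_s: 7.6
eef_pos: [0.5592, -0.2053, 0.0861]
eef_rot: [0.006, -0.706, 0.005, 0.708]
wrist_force: [-1.0, -0.3, -1.0]
opening: 0.404
```

Call:
servo_tool:
  targets: [14,0,0,0,8,0,0,0,5,0,0,0,4,0,0,0,1.5,0,0,0]

```text
time_s: 8.1
eef_pos: [0.5609, -0.207, 0.057]
eef_rot: [-0.005, 0.708, -0.006, -0.707]
wrist_force: [-0.6, 0.8, 0.2]
opening: 0.406
```

Call:
servo_tool:
  targets: [0,0,0,0,0,0,0,0,0,0,0,0,0,0,0,0,0,0,0,0]

```text
time_s: 8.6
eef_pos: [0.5604, -0.2067, 0.0563]
eef_rot: [-0.005, 0.707, -0.005, -0.707]
wrist_force: [-1.2, 0.8, -0.4]
opening: 0.407
```

Call:
servo_tool:
  targets: [1,0,0,0,1,0,0,0,0.5,0,0,0,0,0,0,0,0,0,0,0]

```text
time_s: 9.1
eef_pos: [0.5603, -0.2067, 0.0538]
eef_rot: [0.005, -0.707, 0.005, 0.707]
wrist_force: [-1.1, 0.7, 3.3]
opening: 0.402
```

Call:
servo_tool:
  targets: [0,0,0,0,0,0,0,0,0,0,0,0,0,0,0,0,0,0,0,0]
  fingers: 50

```text
time_s: 9.6
eef_pos: [0.5603, -0.2067, 0.0536]
eef_rot: [0.005, -0.707, 0.005, 0.707]
wrist_force: [-0.4, 0.7, -0.6]
opening: 0.58
```

Call:
servo_tool:
  targets: [-10,0,0,0,-20,0,0,0,-30,0,0,0,-40,0,0,0,-30,0,0,0]

```text
time_s: 10.1
eef_pos: [0.5609, -0.207, 0.1869]
eef_rot: [-0.005, 0.708, -0.006, -0.706]
wrist_force: [1.0, -0.3, -0.2]
opening: 0.583
```

```bash
python3 - <<'E'
from h import *
o=telemetry.get_obs();im,d=cams.camera("wrist");cv2.imwrite("pics/w3.png",im);print(o["eef_pos"],o["opening"],o["time_s"])
im,d=cams.camera("scene");cv2.imwrite("pics/s3.png",cv2.resize(im[130:350,150:500],None,fx=2,fy=2))
E
```

```text
[ 0.56086762 -0.20698063  0.18686817] 0.5831360209167034 10.1
```

View pics/s3.png

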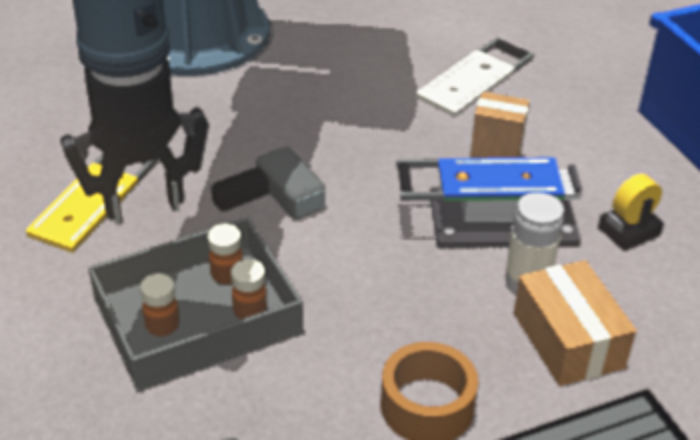

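The jar stands upright in the tray at (160,305). Moving above the handle.

```bash
python3 -c "
from pl import *
o=telemetry.get_obs();p=o['eef_pos'];T=np.array([.4975,.109,.2])
fs=[.04,.12,.22,.33,.44,.55,.66,.76,.85,.92,.96,.985,1,1,1]
pts=[p+(T-p)*f for f in fs]
plan(T,-1.93,3,pts=pts)"
```

```text
[0, -13.0, 3.0, np.float64(0.023), -1.0, -25.0, 6.0, np.float64(0.023), -1.0, -31.0, 9.0, np.float64(0.023), -1.0, -34.0, 10.0, np.float64(0.023), -1.0, -34.0, 11.0, np.float64(0.023)]
[-1.0, -34.0, 11.0, np.float64(0.023), -1.0, -33.0, 13.0, np.float64(0.023), -1.0, -30.0, 12.0, np.float64(0.023), -1.0, -27.0, 11.0, np.float64(0.023), -1.0, -21.0, 10.0, np.float64(0.022)]
[0, -12.0, 5.0, np.float64(0.023), -1.0, -7.0, 4.0, np.float64(0.023), 0, -4.0, 2.0, np.float64(0.023), 0, 0, 0, np.float64(0.023), 0, 0, 0, np.float64(0.023)]
end [0.4977 0.1088 0.2002] -1.9298
```

Call:
servo_tool:
  targets: [0,-13,3,0.023,-1,-25,6,0.023,-1,-31,9,0.023,-1,-34,10,0.023,-1,-34,11,0.023]
  fingers: 36

```text
time_s: 10.7
eef_pos: [0.5302, -0.0661, 0.1874]
eef_rot: [0.047, -0.705, 0.046, 0.706]
wrist_force: [0.7, -0.5, 0.3]
opening: 0.42
```

Call:
servo_tool:
  targets: [-1,-34,11,0.023,-1,-33,13,0.023,-1,-30,12,0.023,-1,-27,11,0.023,-1,-21,10,0.022]

```text
time_s: 11.2
eef_pos: [0.4987, 0.0871, 0.1925]
eef_rot: [0.086, -0.702, 0.086, 0.702]
wrist_force: [-0.6, 0.3, 0.1]
opening: 0.422
```

Call:
servo_tool:
  targets: [0,-12,5,0.023,-1,-7,4,0.023,0,-4,2,0.023,0,0,0,0.023,0,0,0,0.023]

```text
time_s: 11.7
eef_pos: [0.4946, 0.1104, 0.1935]
eef_rot: [0.127, -0.696, 0.127, 0.696]
wrist_force: [0.6, -0.7, -0.7]
opening: 0.417
```

```bash
python3 - <<'E'
from h import *
o=telemetry.get_obs();im,d=cams.camera("wrist");cv2.imwrite("pics/w4.png",im);print(o["eef_pos"],o["q"],o["opening"],o["time_s"])
np.save("w4.npy",d);np.save("w4p.npy",np.r_[o["eef_pos"],o["eef_rot"]])
E
```

```text
[0.49460354 0.11044596 0.19352128] [-1.48109152e-02  9.63171126e-02  1.83643747e+00 -1.48754701e-04
  1.20922723e+00  1.91648118e+00] 0.41683554780138415 11.7
```

View pics/w4.png

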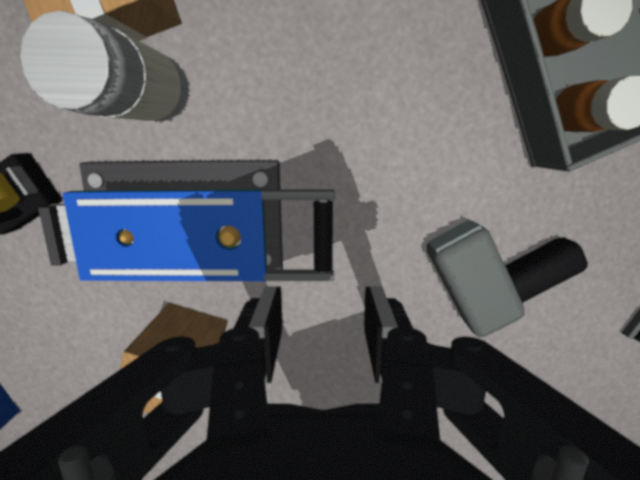

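The wrist view shows the blue plate alone on its pins, at (231,237) and (125,238). The handle sleeve is at (323,235). Measuring.

```bash
python3 - <<'E'
from h import *
im=cv2.imread("pics/w4.png");d=np.load("w4.npy");P=np.load("w4p.npy");o=dict(eef_pos=P[:3],eef_rot=P[3:]);cp=campose("wrist",o)
X=cloud(cp,d);hsv=cv2.cvtColor(im,cv2.COLOR_BGR2HSV)
m=((hsv[...,0]>100)&(hsv[...,0]<125)&(hsv[...,1]>150));m[:,:62]=0;m[:180]=0;m[285:]=0;m[:,280:]=0
ys,xs=np.where(m);W=onz(cp,np.c_[xs,ys],.07)[:,:2]*1000
r=cv2.minAreaRect(W.astype(np.float32));print(r,np.median(X[ys,xs,2]))
m=((hsv[...,0]>8)&(hsv[...,0]<30)&(hsv[...,1]>110)&(hsv[...,2]>50))
nn,l,st,ce=cv2.connectedComponentsWithStats(m[215:260,100:255].astype(np.uint8))
for i in range(1,nn):
    if st[i,4]>20:
        px=ce[i]+[100,215];print("pin",px,st[i],onz(cp,px,.0715)*1000)
g=cv2.cvtColor(im,cv2.COLOR_BGR2GRAY)
m=(g<45)&(X[...,2]>.05);m[:,:305]=0;m[:,340:]=0;m[:195]=0;m[275:]=0
ys,xs=np.where(m);print(len(xs),xs.min(),xs.max(),ys.min(),ys.max(),np.median(X[ys,xs],0))
r2=cv2.minAreaRect(np.c_[xs,ys].astype(np.float32));print(r2,onz(cp,r2[0],.068)*1000)
q=P[3:];R=Rn.from_quat([q[1],q[2],q[3],q[0]]).as_matrix();print(R.round(4),np.arctan2(R[1,1],R[0,1]))
E
```

```text
((536.4800415039062, 212.96961975097656), (141.19163513183594, 66.35977172851562), 69.17816162109375) 0.07043302953917348
pin [228.7559322  236.33220339] [119  12  21  20 295] [[520.92293192 170.0782479   71.5       ]]
pin [125.37288136 236.6779661 ] [ 20  16  12  12 118] [[546.88904852 239.712876    71.5       ]]
1251 305 332 201 272 [0.49772692 0.10849628 0.07147225]
((318.86199951171875, 236.5215606689453), (25.991878509521484, 71.57762908935547), 1.4320961236953735) [[497.58031826 111.22722424  68.        ]]
[[-4.000e-04 -3.527e-01 -9.357e-01]
 [-1.000e-04 -9.357e-01  3.527e-01]
 [-1.000e+00  3.000e-04  3.000e-04]] -1.931239405570454
```

```bash
python3 -c "
from pl import *
o=telemetry.get_obs();p=o['eef_pos'];T=np.array([.4974,.1080,0])
pts=[]
for i,z in enumerate([.18,.155,.125,.1,.088,.08,.075,.072,.071,.071]):
    q=p+(T-p)*min(1,(i+1)/3);q[2]=z;pts.append(q)
plan(T,-1.9296,2,pts=pts)"
```

```text
[13.5, 0.4, -1.1, 0, 25.0, 0.4, -1.1, np.float64(-0.001), 30.0, 0.4, -1.1, 0, 25.0, 0, 0, 0, 12.0, 0, 0, np.float64(-0.001)]
[8.0, 0, 0, 0, 5.0, 0, 0, 0, 3.0, 0, 0, 0, 1.0, 0, 0, np.float64(-0.001), 0, 0, 0, 0]
end [0.4974 0.108  0.071 ] -1.9297
```

Call:
servo_tool:
  targets: [13.5,0.4,-1.1,0,25,0.4,-1.1,-0.001,30,0.4,-1.1,0,25,0,0,0,12,0,0,-0.001]

```text
time_s: 12.25
eef_pos: [0.4955, 0.1078, 0.0849]
eef_rot: [0.125, -0.694, 0.126, 0.698]
wrist_force: [0.8, 0.4, 0.5]
opening: 0.423
```

Call:
servo_tool:
  targets: [8,0,0,0,5,0,0,0,3,0,0,0,1,0,0,0,0,0,0,0]

```text
time_s: 12.75
eef_pos: [0.498, 0.1083, 0.0718]
eef_rot: [-0.126, 0.696, -0.126, -0.695]
wrist_force: [0.2, 0.1, -0.2]
opening: 0.423
```

Call:
servo_tool:
  targets: [0,0,0,0,0,0,0,0,0,0,0,0,0,0,0,0,0,0,0,0]
  fingers: 5

```text
time_s: 13.25
eef_pos: [0.4979, 0.1083, 0.0715]
eef_rot: [-0.126, 0.696, -0.126, -0.696]
wrist_force: [0.6, -0.1, 2.5]
opening: 0.139
```

Call:
servo_tool:
  targets: [0,0,0,0,0,0,0,0,0,0,0,0,0,0,0,0,0,0,0,0]

```text
time_s: 13.75
eef_pos: [0.4978, 0.1083, 0.0713]
eef_rot: [-0.126, 0.696, -0.126, -0.696]
wrist_force: [2.6, 0.4, 2.4]
opening: 0.14
```

```bash
python3 - <<'E'
import numpy as np
def h(t): return np.array([70-182*np.cos(t)+5*np.sin(t),182*np.sin(t)+5*np.cos(t)])
N=30
f=np.linspace(0,1,N+1);f=f*0.55+0.45*(3*f**2-2*f**3)
p=np.array([-112.,5.]);
for c in range(N//5):
    out=[]
    for k in range(5):
        w=h(f[c*5+k+1]*np.pi/2);e=(w-p).round(0);p=p+e;out+=[int(-e[1]),int(-e[0]),0,0]
    print(out,p)
E
```

```text
[-6, 0, 0, 0, -6, -1, 0, 0, -7, -1, 0, 0, -8, -1, 0, 0, -8, -1, 0, 0] [-108.   40.]
[-9, -3, 0, 0, -9, -3, 0, 0, -10, -3, 0, 0, -9, -4, 0, 0, -10, -5, 0, 0] [-90.  87.]
[-10, -6, 0, 0, -9, -6, 0, 0, -9, -7, 0, 0, -9, -8, 0, 0, -8, -8, 0, 0] [-55. 132.]
[-8, -9, 0, 0, -7, -9, 0, 0, -7, -9, 0, 0, -5, -10, 0, 0, -5, -10, 0, 0] [ -8. 164.]
[-5, -10, 0, 0, -3, -10, 0, 0, -3, -9, 0, 0, -3, -9, 0, 0, -1, -9, 0, 0] [ 39. 179.]
[-2, -9, 0, 0, -1, -8, 0, 0, 0, -7, 0, 0, 0, -6, 0, 0, 0, -6, 0, 0] [ 75. 182.]
```

Call:
servo_tool:
  targets: [-6,0,0,0,-6,-1,0,0,-7,-1,0,0,-8,-1,0,0,-8,-1,0,0]

```text
time_s: 14.25
eef_pos: [0.4987, 0.1122, 0.1068]
eef_rot: [0.126, -0.696, 0.126, 0.696]
wrist_force: [0.8, 1.2, -2.5]
opening: 0.142
```

Call:
servo_tool:
  targets: [-9,-3,0,0,-9,-3,0,0,-10,-3,0,0,-9,-4,0,0,-10,-5,0,0]

```text
time_s: 14.75
eef_pos: [0.5052, 0.1292, 0.154]
eef_rot: [0.126, -0.696, 0.126, 0.696]
wrist_force: [-0.2, -0.2, -1.8]
opening: 0.138
```

Call:
servo_tool:
  targets: [-10,-6,0,0,-9,-6,0,0,-9,-7,0,0,-9,-8,0,0,-8,-8,0,0]

```text
time_s: 15.25
eef_pos: [0.5178, 0.1621, 0.1992]
eef_rot: [-0.126, 0.696, -0.126, -0.696]
wrist_force: [-0.6, -2.3, 0.6]
opening: 0.145
```

```bash
python3 - <<'E'
from h import *
im,d=cams.camera("scene");cv2.imwrite("pics/s5.png",cv2.resize(im[100:300,320:500],None,fx=3,fy=3))
E
```

```text
(no output)
```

View pics/s5.png

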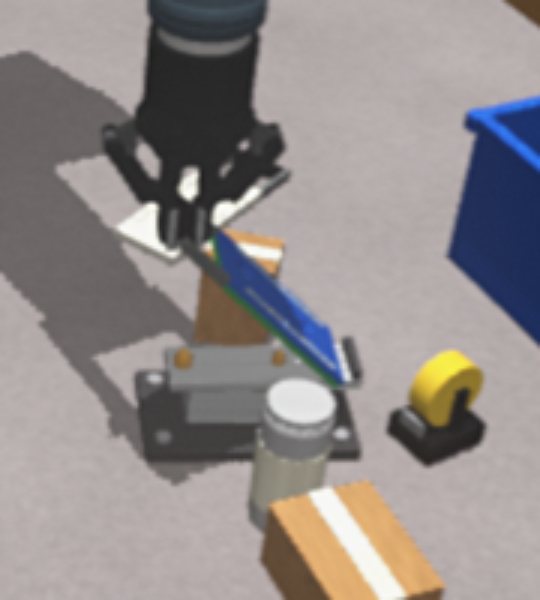

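The plate is pivoting about its far end, just before the stop, and both pins are clear. Continuing the arc.

Call:
servo_tool:
  targets: [-8,-9,0,0,-7,-9,0,0,-7,-9,0,0,-5,-10,0,0,-5,-10,0,0]

```text
time_s: 15.8
eef_pos: [0.5345, 0.2064, 0.2313]
eef_rot: [-0.126, 0.696, -0.126, -0.695]
wrist_force: [-0.0, -2.5, 4.2]
opening: 0.143
```

Call:
servo_tool:
  targets: [-5,-10,0,0,-3,-10,0,0,-3,-9,0,0,-3,-9,0,0,-2,-9,0,0]

```text
time_s: 16.3
eef_pos: [0.5506, 0.2506, 0.2463]
eef_rot: [0.126, -0.696, 0.125, 0.696]
wrist_force: [0.4, -0.4, 1.2]
opening: 0.137
```

Call:
servo_tool:
  targets: [-2,-8,0,0,-2,-7,0,0,-2,-6,0,0,-4,-5,0,0,-6,-3,0,0]

```text
time_s: 16.8
eef_pos: [0.5601, 0.2772, 0.2616]
eef_rot: [0.125, -0.695, 0.126, 0.696]
wrist_force: [0.1, 0.4, -3.3]
opening: 0.141
```

Call:
servo_tool:
  targets: [-8,0,0,0,-9,0,0,0,-9,0,0,0,-7,0,0,0,-3,0,0,0]

```text
time_s: 17.3
eef_pos: [0.5609, 0.2768, 0.2998]
eef_rot: [-0.126, 0.696, -0.125, -0.695]
wrist_force: [-0.2, -0.3, -4.3]
opening: 0.141
```

```bash
python3 - <<'E'
from h import *
im,d=cams.camera("scene");cv2.imwrite("pics/s6.png",cv2.resize(im[100:300,320:500],None,fx=3,fy=3))
print(telemetry.get_obs()["q"])
E
```

```text
[ 2.69071339e-01  2.58984233e-01  1.42555627e+00 -6.21936605e-06
  1.45501980e+00  2.19728643e+00]
```

View pics/s6.png

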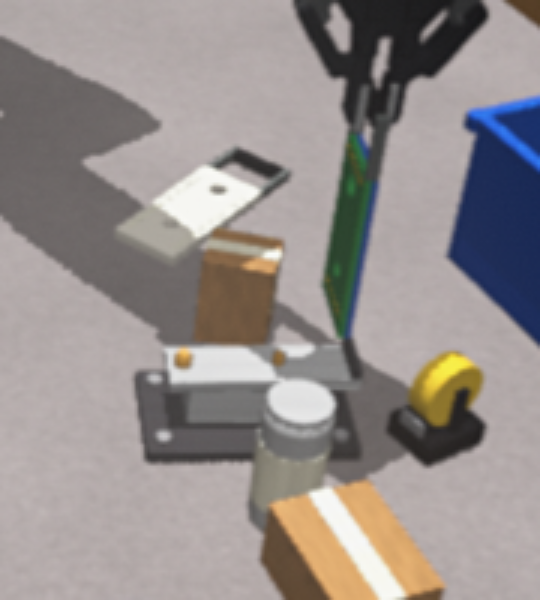

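Call:
servo_tool:
  targets: [0,0,0,-0.06,0,0,0,-0.1,0,0,0,-0.13,0,0,0,-0.14,0,0,0,-0.14]

```text
time_s: 17.85
eef_pos: [0.5602, 0.2767, 0.2978]
eef_rot: [-0.077, -0.703, -0.077, 0.703]
wrist_force: [-0.3, 0.7, -5.0]
opening: 0.141
```

Call:
servo_tool:
  targets: [0,0,0,-0.14,0,0,0,-0.14,0,0,0,-0.14,0,0,0,-0.14,0,0,0,-0.14]

```text
time_s: 18.35
eef_pos: [0.5602, 0.2767, 0.2977]
eef_rot: [-0.313, -0.634, -0.313, 0.634]
wrist_force: [0.0, -0.1, -3.7]
opening: 0.143
```

Call:
servo_tool:
  targets: [0,0,0,-0.14,0,0,0,-0.14,0,0,0,-0.14,0,0,0,-0.14,0,0,0,-0.14]

```text
time_s: 18.85
eef_pos: [0.5602, 0.2768, 0.2977]
eef_rot: [0.512, 0.488, 0.512, -0.488]
wrist_force: [0.1, -0.5, -4.1]
opening: 0.139
```

Call:
servo_tool:
  targets: [0,0,0,-0.14,0,0,0,-0.14,0,0,0,-0.14,0,0,0,-0.14,0,0,0,-0.14]

```text
time_s: 19.35
eef_pos: [0.5602, 0.2767, 0.2977]
eef_rot: [0.648, 0.283, 0.648, -0.283]
wrist_force: [-0.9, 0.4, -3.9]
opening: 0.141
```

Call:
servo_tool:
  targets: [0,0,0,-0.14,0,0,0,-0.13,0,0,0,-0.1,0,0,0,-0.07,0,0,0,-0.03]

```text
time_s: 19.85
eef_pos: [0.5603, 0.2768, 0.2978]
eef_rot: [0.696, 0.125, 0.696, -0.126]
wrist_force: [-0.2, 0.0, -4.6]
opening: 0.137
```

Call:
servo_tool:
  targets: [0,0,0,0,0,0,0,0,0,0,0,0,0,0,0,0,0,0,0,0]

```text
time_s: 20.35
eef_pos: [0.5604, 0.2769, 0.2982]
eef_rot: [0.696, 0.126, 0.696, -0.126]
wrist_force: [-1.1, -0.4, -5.0]
opening: 0.136
```

```bash
python3 - <<'E'
from h import *
o=telemetry.get_obs();q=o["eef_rot"];R=Rn.from_quat([q[1],q[2],q[3],q[0]]).as_matrix();print(o["eef_pos"],np.arctan2(R[1,1],R[0,1]),R[:,0],o["q"],o["time_s"])
P=np.r_[o["eef_pos"],o["eef_rot"]]
im,d=cams.camera("wrist");cv2.imwrite("pics/w7.png",im);np.save("w7.npy",d);np.save("w7p.npy",P)
im,d=cams.camera("scene");cv2.imwrite("pics/s7.png",cv2.resize(im[100:300,320:500],None,fx=3,fy=3))
E
```

```text
[0.56043154 0.27688382 0.29820963] 1.2116940712303252 [ 2.97427055e-05  4.15683021e-05 -9.99999999e-01] [ 2.69280721e-01  2.60370750e-01  1.42691852e+00  3.23771803e-05
  1.45426366e+00 -9.42417113e-01] 20.35
```

View pics/s7.png

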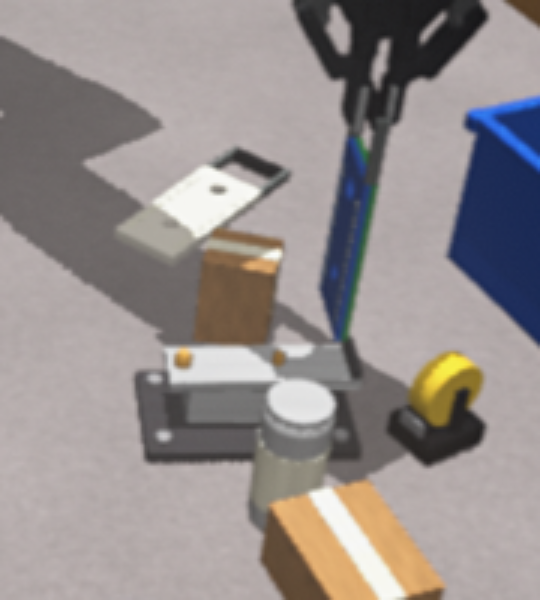

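View pics/w7.png

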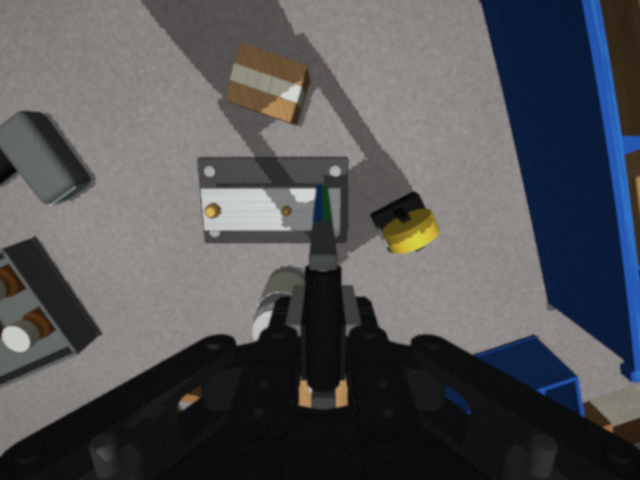

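```bash
python3 - <<'E'
from h import *
im=cv2.imread("pics/w7.png");d=np.load("w7.npy");P=np.load("w7p.npy");o=dict(eef_pos=P[:3],eef_rot=P[3:]);cp=campose("wrist",o)
X=cloud(cp,d);hsv=cv2.cvtColor(im,cv2.COLOR_BGR2HSV)
C=np.array([.5366,.2127]);u=np.array([.3510,.9364]);v=np.array([-.9364,.3510])
m=((hsv[...,0]>8)&(hsv[...,0]<30)&(hsv[...,1]>100)&(hsv[...,2]>50))
nn,l,st,ce=cv2.connectedComponentsWithStats(m[195:230,198:300].astype(np.uint8))
for i in range(1,nn):
    if st[i,4]>20:
        px=ce[i]+[198,195];w=onz(cp,px,.066)[0];print("pin",px,st[i],w*1000,"fix",(w[:2]-C)@u*1000,(w[:2]-C)@v*1000)
print("tcp fix",(P[:2]-C)@u*1000,(P[:2]-C)@v*1000)
# seat bright area edges
m=(abs(X[...,2]-.06)<.004)&(d>0);m[:,:195]=0;m[:,300:]=0;m[:150]=0;m[250:]=0
F=X[m][:,:2]-C;print("seat y range",np.percentile(F@v*1000,[1,50,99]),"x",np.percentile(F@u*1000,[1,99]))
# plate pts
m=(X[...,2]>.085)&(X[...,2]<.22)&(hsv[...,1]>100);m[:,:300]=0;m[:,345:]=0;m[:150]=0;m[260:]=0
Y=X[m];F=Y[:,:2]-C;
for z in np.arange(.09,.2,.02):
    k=abs(Y[:,2]-z)<.01
    if k.sum()>5: print(z,k.sum(),"x",np.percentile(F[k]@u*1000,[2,98]).round(1),"y",np.percentile(F[k]@v*1000,[2,98]).round(1))
cv2.imwrite("pics/w7c.png",cv2.resize(im[150:260,190:360],None,fx=4,fy=4))
E
```

```text
pin [211.84246575 210.38356164] [  7   9  14  14 146] [520.14169173 171.81951944  66.        ] fix -44.05734819583793 1.0625111881984817
pin [285.98076923 210.28846154] [85 11  8  9 52] [546.39546495 241.7948618   66.        ] fix 30.682636788161666 1.0398231113638656
tcp fix 68.46659700859942 0.21267089819298374
seat y range [-20.84973393   2.31539716  22.67017351] x [-54.98896723  43.0552534 ]
0.11 17 x [62.9 70.3] y [32.2 32.5]
0.13 37 x [62. 71.] y [32.3 32.7]
0.15000000000000002 43 x [63.2 70.7] y [32.2 32.6]
0.17 46 x [63.4 70.5] y [32.3 32.7]
0.19 71 x [63.1 70.9] y [32.3 32.6]
```

View pics/w7c.png

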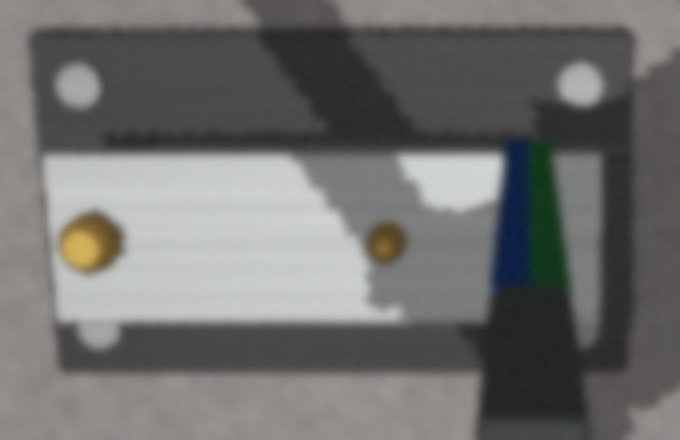

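Call:
servo_tool:
  targets: [6,1.5,-0.5,0,10,2,-0.4,0,12,2,-0.4,0,10,1,0,0,6,0.5,0,0]

```text
time_s: 20.95
eef_pos: [0.5609, 0.2838, 0.252]
eef_rot: [0.695, 0.126, 0.697, -0.127]
wrist_force: [-0.9, 0.4, -4.4]
opening: 0.142
```

Call:
servo_tool:
  targets: [2,0,0,0,1,0,0,0,1,0,0,0,0,0,0,0,0,0,0,0]

```text
time_s: 21.45
eef_pos: [0.5619, 0.2839, 0.2507]
eef_rot: [0.696, 0.126, 0.695, -0.126]
wrist_force: [-0.4, -0.0, -4.1]
opening: 0.142
```

Call:
servo_tool:
  targets: [0.5,0,0,0,0.5,0,0,0,0.5,0,0,0,0,0,0,0,0,0,0,0]

```text
time_s: 21.95
eef_pos: [0.5618, 0.2839, 0.249]
eef_rot: [0.696, 0.126, 0.696, -0.126]
wrist_force: [0.4, -0.9, -1.9]
opening: 0.139
```

```bash
python3 - <<'E'
import numpy as np
def h(t): return np.array([70.4-182*np.cos(t)+5*np.sin(t),182*np.sin(t)+5*np.cos(t)-.5])
N=35
f=np.linspace(0,1,N+1);f=f*0.6+0.4*(3*f**2-2*f**3)
p=np.array([75.5,182.]);
for c in range(N//5):
    out=[]
    for k in range(5):
        t=(1-f[c*5+k+1])*np.pi/2
        w=h(t);e=(w-p)
        e=e.round(1);p=p+e;out+=[float(-e[1]),float(e[0]),0,0]
    print([round(v,1) for v in out],p.round(1),np.degrees(t).round(1))
E
```

```text
[0.4, -5.3, 0, 0, 0.1, -5.7, 0, 0, 0.3, -6.2, 0, 0, 0.6, -6.6, 0, 0, 0.9, -7.1, 0, 0] [ 44.6 179.7] 80.3
[1.2, -7.4, 0, 0, 1.6, -7.7, 0, 0, 2.0, -7.9, 0, 0, 2.5, -8.2, 0, 0, 2.9, -8.2, 0, 0] [  5.2 169.5] 67.4
[3.5, -8.4, 0, 0, 3.9, -8.3, 0, 0, 4.4, -8.3, 0, 0, 5.0, -8.2, 0, 0, 5.4, -7.9, 0, 0] [-35.9 147.3] 52.7
[5.9, -7.8, 0, 0, 6.3, -7.5, 0, 0, 6.8, -7.1, 0, 0, 7.1, -6.7, 0, 0, 7.4, -6.3, 0, 0] [-71.3 113.8] 37.3
[7.7, -5.9, 0, 0, 7.9, -5.4, 0, 0, 8.0, -4.9, 0, 0, 8.1, -4.4, 0, 0, 8.1, -3.8, 0, 0] [-95.7  74. ] 22.6
[8.1, -3.4, 0, 0, 8.0, -3.0, 0, 0, 7.9, -2.4, 0, 0, 7.6, -2.0, 0, 0, 7.3, -1.7, 0, 0] [-108.2   35.1] 9.7
[7.0, -1.2, 0, 0, 6.6, -0.9, 0, 0, 6.1, -0.7, 0, 0, 5.7, -0.4, 0, 0, 5.2, -0.2, 0, 0] [-111.6    4.5] 0.0
```

Call:
servo_tool:
  targets: [0.5,-5.3,0,0,0.1,-5.7,0,0,0.3,-6.2,0,0,0.6,-6.6,0,0,0.9,-7.1,0,0]

```text
time_s: 22.45
eef_pos: [0.5509, 0.2543, 0.2468]
eef_rot: [0.696, 0.126, 0.695, -0.126]
wrist_force: [-0.7, -0.8, 3.7]
opening: 0.139
```

Call:
servo_tool:
  targets: [1.2,-7.4,0,0,1.6,-7.7,0,0,2,-7.9,0,0,2.5,-8.2,0,0,2.9,-8.2,0,0]

```text
time_s: 22.95
eef_pos: [0.5368, 0.2172, 0.236]
eef_rot: [0.696, 0.126, 0.696, -0.126]
wrist_force: [-1.1, -2.0, 3.8]
opening: 0.136
```

```bash
python3 - <<'E'
from h import *
o=telemetry.get_obs();print(o["wrist_force"])
im,d=cams.camera("scene");cv2.imwrite("pics/s8.png",cv2.resize(im[100:300,320:500],None,fx=3,fy=3))
E
```

```text
[-1.09716647 -2.01749137  3.81991036]
```

View pics/s8.png

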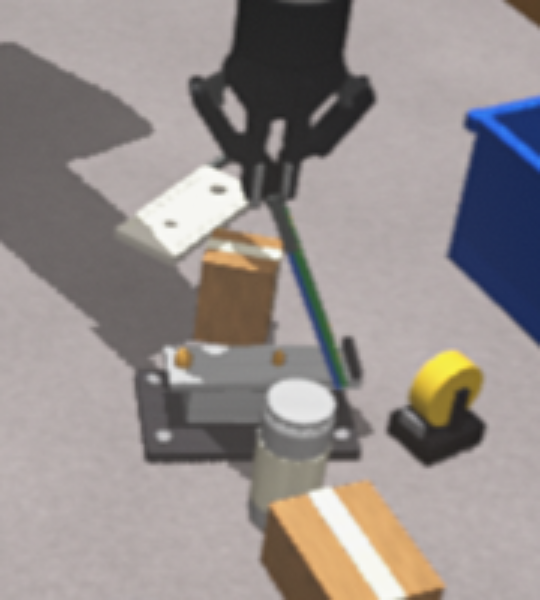

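The plate leans the right way, green side up, with its end before the stop. Continuing.

Call:
servo_tool:
  targets: [3.5,-8.4,0,0,3.9,-8.3,0,0,4.4,-8.3,0,0,5,-8.2,0,0,5.4,-7.9,0,0]

```text
time_s: 23.5
eef_pos: [0.5221, 0.1787, 0.2132]
eef_rot: [0.696, 0.126, 0.696, -0.126]
wrist_force: [-0.7, -3.8, 2.8]
opening: 0.139
```

Call:
servo_tool:
  targets: [5.9,-7.8,0,0,6.3,-7.5,0,0,6.8,-7.1,0,0,7.1,-6.7,0,0,7.4,-6.3,0,0]

```text
time_s: 24.0
eef_pos: [0.5097, 0.1461, 0.1795]
eef_rot: [0.696, 0.126, 0.696, -0.126]
wrist_force: [0.6, -2.1, -1.6]
opening: 0.143
```

Call:
servo_tool:
  targets: [2,-1.5,0,0,1,-1,0,0,0,0,0,0,0,0,0,0,0,0,0,0]

```text
time_s: 24.5
eef_pos: [0.5094, 0.1445, 0.1776]
eef_rot: [0.696, 0.126, 0.696, -0.126]
wrist_force: [0.7, 0.1, -2.0]
opening: 0.143
```

```bash
python3 - <<'E'
from h import *
o=telemetry.get_obs();P=np.r_[o["eef_pos"],o["eef_rot"]];print(P[:3],o["wrist_force"])
C=np.array([.5366,.2127]);u=np.array([.3510,.9364]);v=np.array([-.9364,.3510])
print("tcp fix",(P[:2]-C)@u*1000,(P[:2]-C)@v*1000)
im,d=cams.camera("wrist");cv2.imwrite("pics/w9.png",im);np.save("w9.npy",d);np.save("w9p.npy",P)
im,d=cams.camera("scene");cv2.imwrite("pics/s9.png",cv2.resize(im[150:280,340:490],None,fx=4,fy=4))
E
```

```text
[0.50937976 0.1445191  0.17755957] [ 0.6974886   0.10314393 -2.03341231]
tcp fix -73.39890318603814 1.5575396314227166
```

View pics/w9.png

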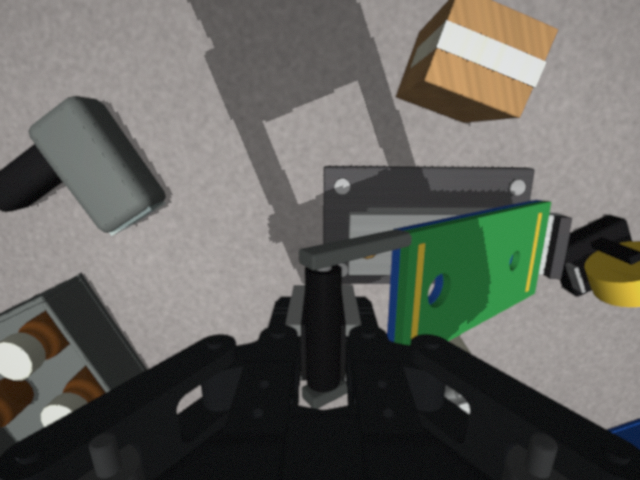

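View pics/s9.png

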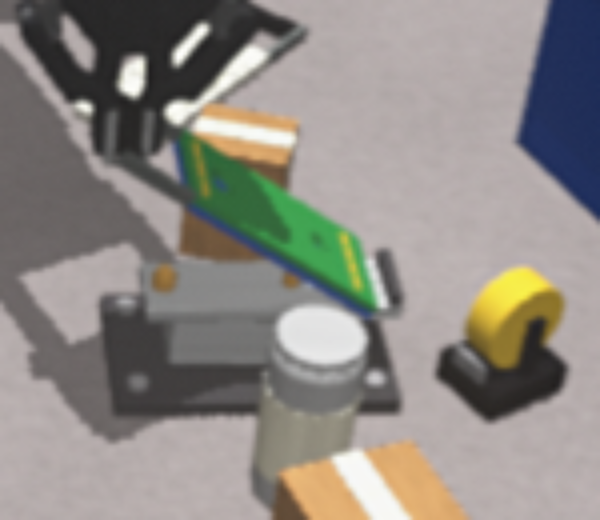

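The wrist view shows the green face up, with holes at (436,290) and (515,261). I check the alignment before the pins engage.

```bash
python3 - <<'E'
from h import *
im=cv2.imread("pics/w9.png");d=np.load("w9.npy");P=np.load("w9p.npy");o=dict(eef_pos=P[:3],eef_rot=P[3:]);cp=campose("wrist",o)
X=cloud(cp,d);hsv=cv2.cvtColor(im,cv2.COLOR_BGR2HSV)
C=np.array([.5366,.2127]);u=np.array([.3510,.9364]);v=np.array([-.9364,.3510])
m=((hsv[...,0]>40)&(hsv[...,0]<80)&(hsv[...,1]>120))|((hsv[...,0]>15)&(hsv[...,0]<32)&(hsv[...,1]>120))
m[:,:400]=0;m[:,552:]=0;m[:195]=0;m[350:]=0
Y=X[m&(X[...,2]>.055)];F=np.c_[(Y[:,:2]-C)@u,(Y[:,:2]-C)@v,Y[:,2]]*1000
A=np.c_[F[:,0],F[:,1],np.ones(len(F))];c,*_=np.linalg.lstsq(A,F[:,2],rcond=None);r=F[:,2]-A@c;k=abs(r)<2;c,*_=np.linalg.lstsq(A[k],F[k,2],rcond=None)
print("plane",c,"tilt deg",np.degrees(np.arctan(c[0])),"roll",np.degrees(np.arctan(c[1])))
F=F[k]
for x in (-30,0,20,40,60):
    s=abs(F[:,0]-x)<5;print(x,s.sum(),np.percentile(F[s,1],[1,99]).round(1))
print("x range",np.percentile(F[:,0],[.5,99.5]))
# edge pixel ray at lower end plane... upper side edge line y vs x
for a in ([436,290],[515,261]):
    c0,dd=ray(cp,a);dd=dd[0]
    # intersect with plane
    f0=np.r_[(c0[:2]-C)@u,(c0[:2]-C)@v,c0[2]]*1000;fd=np.r_[dd[:2]@u,dd[:2]@v,dd[2]]
    t=(c[0]*f0[0]+c[1]*f0[1]+c[2]-f0[2])/(fd[2]-c[0]*fd[0]-c[1]*fd[1]);print("hole",f0+t*fd)
E
```

```text
plane [-7.30086009e-01  1.12648869e-02  1.23488344e+02] tilt deg -36.13265880115174 roll 0.645403176755481
-30 860 [-20.3  16.7]
0 1055 [-29.5  25.9]
20 849 [-22.4  32.2]
40 558 [-12.   33.8]
60 389 [-5.7 33.6]
x range [-37.54540531  73.16870194]
hole [-19.37339358   1.91049602 137.6541095 ]
hole [4.47638650e+01 8.34972891e-02 9.08078134e+01]
```

```bash
python3 - <<'E'
import numpy as np
def h(t): return np.array([70.5-182*np.cos(t)+5*np.sin(t),182*np.sin(t)+5*np.cos(t)])
N=20
f=np.linspace(0,1,N+1);f=f*0.6+0.4*(3*f**2-2*f**3)
p=np.array([-73.4,110.9]);
for c in range(N//5):
    out=[]
    for k in range(5):
        t=(1-f[c*5+k+1])*np.radians(36)
        w=h(t);e=(w-p);e=e.round(1);p=p+e;out+=[float(-e[1]),float(e[0]),0,0]
    print([round(v,1) for v in out],p.round(1),np.degrees(t).round(1))
E
```

```text
[2.9, -2.7, 0, 0, 3.5, -2.5, 0, 0, 4.1, -2.8, 0, 0, 4.6, -2.9, 0, 0, 5.0, -3.0, 0, 0] [-87.3  90.8] 28.4
[5.4, -3.0, 0, 0, 5.7, -2.9, 0, 0, 6.0, -2.8, 0, 0, 6.3, -2.6, 0, 0, 6.4, -2.4, 0, 0] [-101.   61.] 18.0
[6.5, -2.2, 0, 0, 6.5, -1.9, 0, 0, 6.5, -1.7, 0, 0, 6.2, -1.3, 0, 0, 6.1, -1.1, 0, 0] [-109.2   29.2] 7.7
[5.8, -0.9, 0, 0, 5.4, -0.6, 0, 0, 4.9, -0.4, 0, 0, 4.3, -0.3, 0, 0, 3.8, -0.1, 0, 0] [-111.5    5. ] 0.0
```

Call:
servo_tool:
  targets: [2.9,-2.7,0,0,3.5,-2.5,0,0,4.1,-2.8,0,0,4.6,-2.9,0,0,5,-3,0,0]

```text
time_s: 25.1
eef_pos: [0.5042, 0.1308, 0.1568]
eef_rot: [0.696, 0.126, 0.696, -0.126]
wrist_force: [1.5, 1.1, -2.8]
opening: 0.142
```

Call:
servo_tool:
  targets: [5.4,-3,0,0,5.7,-2.9,0,0,6,-2.8,0,0,6.3,-2.6,0,0,6.4,-2.4,0,0]

```text
time_s: 25.6
eef_pos: [0.4995, 0.118, 0.1269]
eef_rot: [0.696, 0.126, 0.696, -0.126]
wrist_force: [0.3, 0.3, -2.2]
opening: 0.143
```

Call:
servo_tool:
  targets: [6.5,-2.2,0,0,6.5,-1.9,0,0,3,-1,0,0,0,0,0,0,0,0,0,0]

```text
time_s: 26.1
eef_pos: [0.4978, 0.1134, 0.1116]
eef_rot: [0.696, 0.126, 0.696, -0.126]
wrist_force: [-0.2, 0.5, -2.3]
opening: 0.147
```

```bash
python3 - <<'E'
from h import *
o=telemetry.get_obs();P=np.r_[o["eef_pos"],o["eef_rot"]];print(P[:3],o["wrist_force"],o["torque"])
C=np.array([.5366,.2127]);u=np.array([.3510,.9364]);v=np.array([-.9364,.3510])
print("tcp fix",(P[:2]-C)@u*1000,(P[:2]-C)@v*1000)
im,d=cams.camera("wrist");cv2.imwrite("pics/w10.png",im);np.save("w10.npy",d);np.save("w10p.npy",P)
E
```

```text
[0.49781922 0.11339182 0.11157641] [-0.23801448  0.49957267 -2.34898774] [-0.00965466  0.00358216  0.03647834]
tcp fix -106.60423472360698 1.4571499829214944
```

View pics/w10.png

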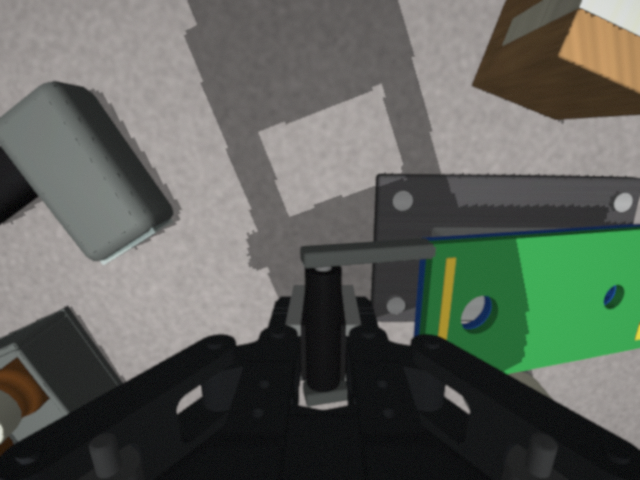

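Call:
servo_tool:
  targets: [5,-0.5,0,0,5,-0.6,0,0,5,-0.7,0,0,5,-0.7,0,0,4,-0.5,0,0]

```text
time_s: 26.65
eef_pos: [0.4965, 0.1105, 0.0869]
eef_rot: [0.696, 0.126, 0.696, -0.126]
wrist_force: [-0.8, -1.2, -1.7]
opening: 0.143
```

Call:
servo_tool:
  targets: [4,-0.5,0,0,3,-0.3,0,0,0,0,0,0,0,0,0,0,0,0,0,0]

```text
time_s: 27.15
eef_pos: [0.4965, 0.1099, 0.0806]
eef_rot: [0.696, 0.126, 0.696, -0.126]
wrist_force: [-0.9, -1.3, -1.8]
opening: 0.144
```

Call:
servo_tool:
  targets: [2,-0.1,0,0,2,0,0,0,2,0,0,0,1,0,0,0,0,0,0,0]

```text
time_s: 27.65
eef_pos: [0.4963, 0.1098, 0.0732]
eef_rot: [0.696, 0.126, 0.696, -0.126]
wrist_force: [-1.2, -1.0, -2.3]
opening: 0.143
```

Call:
servo_tool:
  targets: [1,0,0,0,0.6,0,0,0,0,0,0,0,0,0,0,0,0,0,0,0]

```text
time_s: 28.15
eef_pos: [0.4965, 0.1098, 0.072]
eef_rot: [0.696, 0.126, 0.696, -0.126]
wrist_force: [-0.0, -0.6, -1.0]
opening: 0.138
```

```bash
python3 - <<'E'
from h import *
o=telemetry.get_obs();P=np.r_[o["eef_pos"],o["eef_rot"]];print(P[:3],o["wrist_force"],o["torque"])
im,d=cams.camera("wrist");cv2.imwrite("pics/w11.png",im);np.save("w11.npy",d);np.save("w11p.npy",P)
im,d=cams.camera("scene");cv2.imwrite("pics/s11.png",cv2.resize(im[150:280,340:490],None,fx=4,fy=4))
E
```

```text
[0.49650011 0.10981282 0.07198887] [-0.03721192 -0.60358262 -0.97648866] [-0.17933665  0.10519649 -0.03523119]
```

View pics/w11.png

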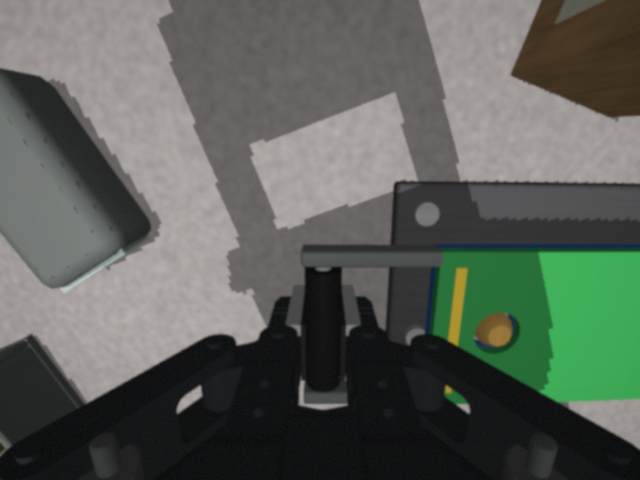

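View pics/s11.png

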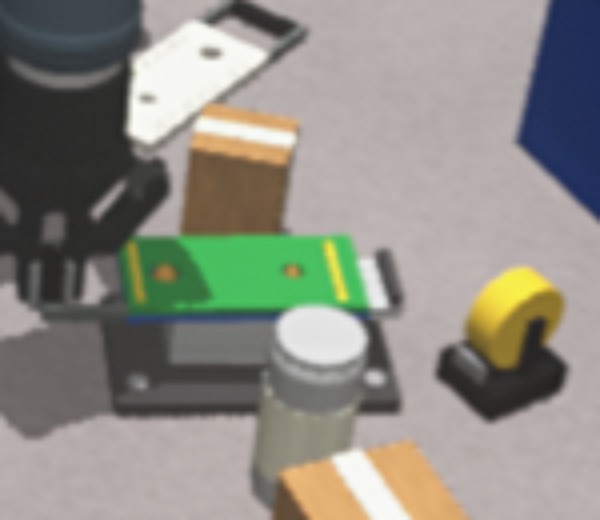

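Both pins show through the green face: (165,273) and (292,271) in the scene crop, and (496,330) in the wrist view. I settle the last half millimetre and release.

Call:
servo_tool:
  targets: [0.5,0,0,0,0.2,0,0,0,0,0,0,0,0,0,0,0,0,0,0,0]

```text
time_s: 28.75
eef_pos: [0.4965, 0.1098, 0.0713]
eef_rot: [0.696, 0.126, 0.696, -0.126]
wrist_force: [-1.2, -1.9, 4.1]
opening: 0.14
```

Call:
servo_tool:
  targets: [0,0,0,0,0,0,0,0,0,0,0,0,0,0,0,0,0,0,0,0]
  fingers: 36

```text
time_s: 29.25
eef_pos: [0.4964, 0.1099, 0.0711]
eef_rot: [0.696, 0.126, 0.696, -0.126]
wrist_force: [0.1, -0.7, 0.4]
opening: 0.419
```

Call:
servo_tool:
  targets: [-5,0,0,0,-15,0,0,0,-30,0,0,0,-40,0,0,0,-40,0,0,0]

```text
time_s: 29.75
eef_pos: [0.4959, 0.1098, 0.2025]
eef_rot: [0.695, 0.126, 0.696, -0.126]
wrist_force: [2.1, -0.2, 0.7]
opening: 0.425
```

Call:
servo_tool:
  targets: [-20,20,0,0,-10,30,0,0,0,20,0,0,0,5,0,0,0,0,0,0]

```text
time_s: 30.25
eef_pos: [0.5224, 0.1804, 0.231]
eef_rot: [0.696, 0.126, 0.696, -0.126]
wrist_force: [-0.2, -0.3, -0.4]
opening: 0.423
```

```bash
python3 - <<'E'
from h import *
o=telemetry.get_obs();P=np.r_[o["eef_pos"],o["eef_rot"]];print(P[:3],o["wrist_force"],o["time_s"])
im,d=cams.camera("wrist");cv2.imwrite("pics/w12.png",im);np.save("w12.npy",d);np.save("w12p.npy",P)
im,d=cams.camera("scene");cv2.imwrite("pics/s12.png",cv2.resize(im[130:350,150:500],None,fx=2,fy=2))
E
```

```text
[0.52242256 0.18038398 0.23099689] [-0.15130818 -0.33986089 -0.4098144 ] 30.25
```

View pics/w12.png

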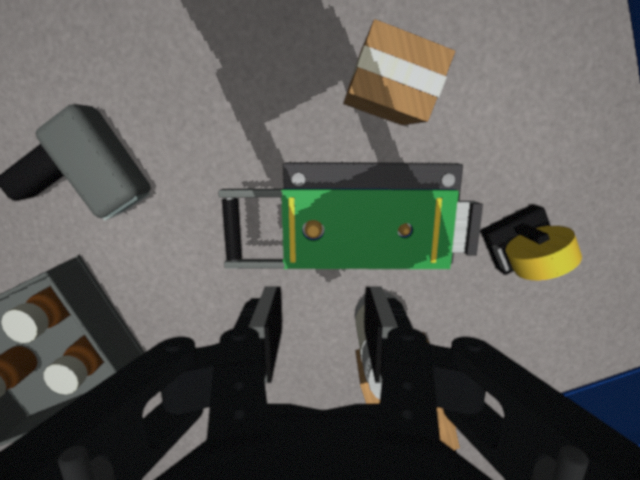

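View pics/s12.png

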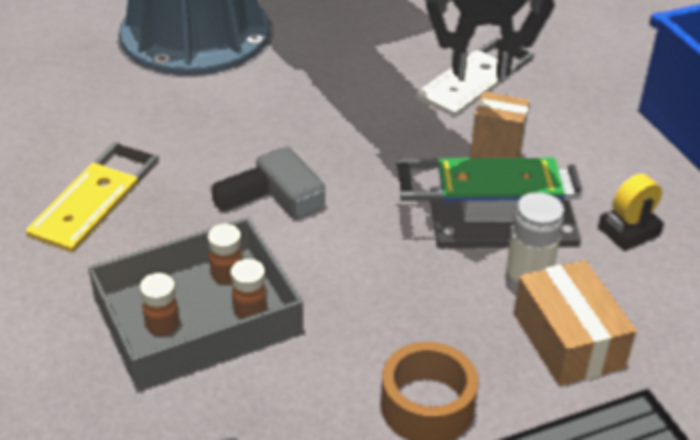

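The plate now lies green up on both pins, at (313,229) and (404,229). The handle is at (232,230), the original end. The jar is upright at (158,305) in the scene crop. A numeric check before handing in.

```bash
python3 - <<'E'
from h import *
im=cv2.imread("pics/w12.png");d=np.load("w12.npy");P=np.load("w12p.npy");o=dict(eef_pos=P[:3],eef_rot=P[3:]);cp=campose("wrist",o)
X=cloud(cp,d);hsv=cv2.cvtColor(im,cv2.COLOR_BGR2HSV)
C=np.array([.5366,.2127]);u=np.array([.3510,.9364]);v=np.array([-.9364,.3510])
m=((hsv[...,0]>40)&(hsv[...,0]<80)&(hsv[...,1]>120));m[:180]=0;m[275:]=0;m[:,:275]=0;m[:,470:]=0
Y=X[m];F=np.c_[(Y[:,:2]-C)@u,(Y[:,:2]-C)@v,Y[:,2]]*1000
A=np.c_[F[:,0],F[:,1],np.ones(len(F))];c,*_=np.linalg.lstsq(A,F[:,2],rcond=None);print("plane",c)
ys,xs=np.where(m);W=onz(cp,np.c_[xs,ys],.07)[:,:2]*1000;r=cv2.minAreaRect(W.astype(np.float32));print(r)
w=np.array(r[0])/1000-C;print("centre fix",w@u*1000,w@v*1000)
mm=((hsv[...,0]>8)&(hsv[...,0]<30)&(hsv[...,1]>100)&(hsv[...,2]>50))
nn,l,st,ce=cv2.connectedComponentsWithStats(mm[215:245,300:420].astype(np.uint8))
for i in range(1,nn):
    if st[i,4]>20:
        w=onz(cp,ce[i]+[300,215],.0715)[0,:2]-C;print("pin",w@u*1000,w@v*1000)
E
```

```text
plane [-3.03372055e-02  2.10323981e-01  7.10857512e+01]
((535.2717895507812, 214.14041137695312), (140.39036560058594, 65.49604797363281), 69.50404357910156)
centre fix 0.8825993457031498 1.7493206579589553
pin -44.159964856474986 2.4224130293543182
pin 29.583603110284777 2.1004919115949554
```

```bash
python3 - <<'E'
from h import *
im=cv2.imread("pics/w12.png");d=np.load("w12.npy");P=np.load("w12p.npy");o=dict(eef_pos=P[:3],eef_rot=P[3:]);cp=campose("wrist",o)
X=cloud(cp,d);hsv=cv2.cvtColor(im,cv2.COLOR_BGR2HSV)
C=np.array([.5366,.2127]);u=np.array([.3510,.9364]);v=np.array([-.9364,.3510])
m=np.zeros(d.shape,bool);m[195:262,298:445]=1;m&=((hsv[...,0]>40)&(hsv[...,0]<80)&(hsv[...,1]>120))
Y=X[m];F=np.c_[(Y[:,:2]-C)@u,(Y[:,:2]-C)@v,Y[:,2]]*1000;F=F[abs(F[:,2]-70)<6]
A=np.c_[F[:,0],F[:,1],np.ones(len(F))];c,*_=np.linalg.lstsq(A,F[:,2],rcond=None);print(len(Y),len(F),"plane",c,(F[:,2]-A@c).std())
E
```

```text
8927 8883 plane [ 2.74743138e-04 -8.15462335e-04  7.05284724e+01] 0.7113634989141778
```

```bash
python3 - <<'E'
from bench import workorder
print(workorder.hand_in())
E
```

```text
the job is handed in; nothing more can be done
None
```

The job is handed in at about 30 s of the 70 s allowed. The amber jar stands upright in the tray, and the plate is back on both pins with its green face up.

I set the jar in the tray's free half. Then I lifted the plate by its handle until it hung vertical, gave it a half turn, and laid it back with the handle at its original end.

**Last checks:**
- **Plate:** It is level to within 0.001 rad. Its top face reads 70.5 mm above the table, the same as before the flip. Its centre is within about 1 mm of the position given by the pins, and both pins show through the holes.
- **Jar:** It looked upright in the tray in the last scene picture; I did not measure its final position.
- **Bystanders and forces:** No bystander appears moved in the last pictures, also judged by eye. The gripper was clear of everything, and the wrist force never read above about 7 N.

**What disagreed:**
- The first plane fit on the finished plate gave a false tilt because edge pixels got into it. The fit limited to the face itself gave the level reading above.
- The wrist camera's absolute positions differed by 1 to 2 mm between views, so I judged the plate relative to the pins.

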